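# Put the cups to rest in the damp box

## Task

Stand all the small terracotta cups upright inside the wooden damp box, then shut its lid fully, and only then turn both wooden turnbuttons in, square over the lid, to secure it. Also nudge the stiff vent slide on the front of the box gently to the robot's left until its pointer stands on the mark, without running past it. Leave the other things on the bench where they are.

Things in the scene. Friction and masses are not known exactly. Their poses are not given: they have to be found in the camera images.
- damp_box: Fixed open-topped wooden box: outside 176 (its x) x 286 (its y) x 85 mm high, walls and floor 8 mm. Origin: centre of its underside; x points away from the robot (turned by up to 0.18 rad), y to the robot's left. On its front (-x) face is a ledge, from x = -88 to -146 mm, top at z = 55 mm. At the middle of each side, y = +-157 mm, a post 30 x 26 mm, 98 mm high, carries a turnbutton.
- lid (a joint): Lid's angle about the box's far upper edge, rad: 0 shut, starts wide open at 1.65 to 1.85 (just past upright), limit 1.9. Stiff hinge: stays wherever left; needs about 4 to 8 N near its free edge, all the way. Board 176 x 280 x 12 mm; its underside is at z = 85 mm of the box when shut. Bar handle (70 mm along y, 18 wide, 24 high) on its outer face, centred 145 mm from the hinge.
- lid_hinge (a point): Centre of the lid's hinge line (parallel to the box's y axis), 88 mm behind the box's centre, z = 85 mm, at the level of the lid's underside.
- lid_edge (a point): Middle of the lid's free edge, 176 mm from the hinge line, half-way through the thickness.
- button_left (a joint): Angle of the left (+y) turnbutton about its vertical pivot, rad: 0 = arm points towards the robot along the box's side, clear of the lid; grows as the arm swings inward; 1.57 = square over the lid; stop at 1.6. Starts at -0.3 to 0.2. Needs about 2 N at the arm's end, stays where left.
- button_left_pivot (a point): Pivot of the left turnbutton, at half the height of its bar: a wooden bar 66 x 16 x 16 mm whose underside is 2 mm above the shut lid; the arm reaches 52 mm from the pivot, the tail 14 mm.
- button_left_tip (a point): End of the left turnbutton's arm, 52 mm from the pivot, at half the height of its bar.
- button_right (a joint): The same for the right (-y) turnbutton, a mirror image: 0 = arm towards the robot, clear of the lid; 1.57 = swung inward square over the lid; stop at 1.6. Starts at -0.3 to 0.2.
- button_right_pivot (a point): Pivot of the right turnbutton, at half the height of its bar.
- button_right_tip (a point): End of the right turnbutton's arm, 52 mm from the pivot, at half the height of its bar.
- vent_slide (a joint): Position of the vent slide along the front ledge, m: 0 at the right end, grows to the robot's left (+y of the box), limit 0.125. Starts at 0 to 0.025, 40 to 90 mm short of the mark. Stiff friction of about 6 N; it stops as soon as it is no longer pushed. An aluminium strip 100 mm long against the box's front with a wooden knob in its middle.
- slide_knob (a point): Centre of the top of the slide's wooden knob: 16 mm wide (box y), 20 mm deep (box x), standing 34 mm above the ledge. A 3 mm wide brass pointer juts 12 mm from its front, towards the robot, along the ledge.
- slide_pointer (a point): Front end of the slide's pointer, at the ledge's top.
- mark: The mark: a dark line 3 mm wide and 14 mm long on a 28 mm wide white patch, flat on the front strip of the ledge, just ahead of the pointer's path. Fixed to the box and parallel to it; origin at the centre of the line. The pointer stands on the mark when both have the same position along the box's y axis.
- cup1: Small hollow terracotta cup, 54 mm across (44 mm at the foot), 55 mm tall, wall 4 mm, about 110 g, standing upright on the bench. Origin at the centre of its underside, z up. Two to four of the four are present; an absent one reads None.
- cup2: Small hollow terracotta cup, 54 mm across (44 mm at the foot), 55 mm tall, wall 4 mm, about 110 g, standing upright on the bench. Origin at the centre of its underside, z up. Two to four of the four are present; an absent one reads None.
- cup3: Small hollow terracotta cup, 54 mm across (44 mm at the foot), 55 mm tall, wall 4 mm, about 110 g, standing upright on the bench. Origin at the centre of its underside, z up. Two to four of the four are present; an absent one reads None.
- cup4: Small hollow terracotta cup, 54 mm across (44 mm at the foot), 55 mm tall, wall 4 mm, about 110 g, standing upright on the bench. Origin at the centre of its underside, z up. Two to four of the four are present; an absent one reads None.
- rib: Bystander: flat wooden rib 22 x 90 x 10 mm. Origin at the centre of its underside.
- trimmer: Bystander: flat hand tool about 170 mm long, lying on the bench. Origin at its underside.
- glaze_jar: Bystander: lidded white jar, 68 mm across, 100 mm tall. Origin at the centre of its underside.
- tool_mug: Bystander: empty blue ceramic beaker 84 mm across, 100 mm tall. Origin at the centre of its underside.
- wax_block: Bystander: cork disc 60 mm across, 30 mm tall. Origin at the centre of its underside.

How it is judged:
On the way, in this order (a step that is already met when the one before it is completed fails the run):
1. every cup present stands upright inside the box, with the lid still open (x of cup1 in the frame of damp_box between -0.07 and 0.07 m and y of cup1 in the frame of damp_box between -0.13 and 0.13 m and z of each of cup1, cup2, cup3, cup4 in the frame of damp_box below 0.02 m and angle between each of cup1, cup2, cup3, cup4's own z axis and vertical below 0.25 rad and x of cup2 in the frame of damp_box between -0.07 and 0.07 m and y of cup2 in the frame of damp_box between -0.13 and 0.13 m and x of cup3 in the frame of damp_box between -0.07 and 0.07 m and y of cup3 in the frame of damp_box between -0.13 and 0.13 m and x of cup4 in the frame of damp_box between -0.07 and 0.07 m and y of cup4 in the frame of damp_box between -0.13 and 0.13 m and value of joint lid above 0.5 rad), for 0.2 s.
2. the lid is shut while both turnbuttons are still clear of it (value of joint lid below 0.05 rad and value of joint each of button_left, button_right below 0.6 rad), for 0.2 s.
3. both turnbuttons are turned in over the shut lid (value of joint lid below 0.05 rad and value of joint each of button_left, button_right above 1.3 rad), for 0.2 s.
At the end, for the whole second after the job is handed in: Every cup that is present stands upright (within 0.25 rad) on the floor of the box; the lid is shut (within 0.05 rad), both turnbuttons are swung in over it (past 1.3 rad), and the slide's pointer is within 4 mm of the mark (all of step 3 and x of cup1 in the frame of damp_box between -0.07 and 0.07 m and y of cup1 in the frame of damp_box between -0.13 and 0.13 m and z of each of cup1, cup2, cup3, cup4 in the frame of damp_box below 0.02 m and angle between each of cup1, cup2, cup3, cup4's own z axis and vertical below 0.25 rad and x of cup2 in the frame of damp_box between -0.07 and 0.07 m and y of cup2 in the frame of damp_box between -0.13 and 0.13 m and x of cup3 in the frame of damp_box between -0.07 and 0.07 m and y of cup3 in the frame of damp_box between -0.13 and 0.13 m and x of cup4 in the frame of damp_box between -0.07 and 0.07 m and y of cup4 in the frame of damp_box between -0.13 and 0.13 m and y of slide_pointer in the frame of mark between -0.004 and 0.004 m); the robot touches nothing.
It fails at once if the vent slide is knocked along at over 0.3 m/s (velocity of joint vent_slide above 0.3 m/s).
It fails at once if the vent slide's pointer runs more than 6 mm past the mark (y of slide_pointer in the frame of mark above 0.006 m).
It fails at once if one of the other things on the bench is moved by more than 5 cm (distance of any of rib, trimmer, glaze_jar, tool_mug, wax_block from where it was at the start of the episode above 0.05 m).
Of cup1, cup2, cup3, cup4 only 2 to 4 are there at a start; the rules pass over those that are not, and their reading is None.
At some moment in a run one of cup1, cup2, cup3, cup4 may be knocked a few centimetres aside while the robot is not near it.
It also fails if it takes over 208 s, if anything falls off the work surface, if the arm or the gripper's body presses on something with over 40 N, if the wrist force passes 120 N, or if a joint passes its speed limit or range.

## Robot

A 7-joint arm with a two-finger parallel gripper is mounted at the origin on the work surface. World frame = base frame: x ahead of the robot, y to its left, z up, the work surface at z = 0. Lengths are in m, angles in rad, forces in N, time in s.
With the tool pointing down it reaches from about 0.4 to 0.85 m from the base axis. Payload 4.5 kg.
Tool frame: the origin (TCP) lies midway between the tips of the shut fingers; the grasp point (between the pads) lies behind it (r.grip_point_offset is the z of the grasp point in the tool frame, in m); z points along the fingers, y is the line along which they close (so a half turn about z gives the same grasp; the last joint's range is limited). The gripper opens to 88 mm and grips with 3 to 60 N. Pads are 18 mm wide; open, the fingers measure 123 mm over their backs; the gripper's body (75 mm by 187 mm) begins 45 mm behind the grasp point.
Start: joints at [1.22, 0.689, -0.195, 1.565, 0.157, 0.902, -0.215], TCP at [0.235, -0.579, 0.239] pointing down, gripper open.
Joint ranges: [-3.01, 3.01], [-0.46, 2.08], [-1.47, 1.51], [0.13, 2.56], [-1, 4.14], [0.04, 2.09], [-2.66, 2.66]. Speed limits (rad/s): [2.57, 2.57, 3.14, 3.14, 3.14, 3.14, 3.14].

## Interface

Orientations are given as a unit quaternion [x, y, z, w].
In Python, from plant import r, optics, workorder gives the robot as it stands.
- The arm moves only by the shell command python3 -m creep 'ROWS' [FORCE]. ROWS is JSON, a list of rows, each an object of numbers: "grip": the gripper command: -1 is shut, 1 is fully open, values between are in proportion; "tx", "ty", "tz": the shift along the tool's x, y, z in cm; "spin": the turn about the tool's z in degrees. In form: [{"grip": .., "tx": .., "ty": .., "tz": .., "spin": ..}, ...]. A call has 1 to 8 rows; each row shifts and turns the commanded pose from where the row before left it, along the tool's axes as they then stand; what a row does not reach is not made up. A row lasts 1/12 s, in which the tool goes at most 41.7 mm and 7.16 degrees, less where a joint would pass 70% of its speed; a pose out of reach is approached as far as the arm can. A call with a gripper value outside its range is refused whole. The fingers move at their own pace and stop on an object; FORCE is the grip in N (left out, the last holds). Time passes only in rows, so rows that do not move let the fingers close. It gives the time, the measured TCP pose, the force, the opening and the grip force at its end, in the units of the state.
- r.get_state(): the state, without advancing time (a new reading comes with each control period).
- optics.snapshot(name): name is "scene" or "side" or "wrist"; returns (picture, depth): 480x640x3 uint8, red, green, blue; 480x640 float32, m along the optical axis (not along the pixel's ray), 0 where there is no reading.
- optics.get_calibration(name): a dict with "fx", "fy", "cx", "cy" (pixels), "D" ([k1, k2, p1, p2, k3] as OpenCV has them; the pictures are not rectified), "extrinsics" (4x4, takes a point from world to camera coordinates). Camera axes: x right, y down, z forward; pixel columns grow to the right and rows downward; lengths in m; the calibration is good to about 2 mm. A picture is of the moment at which its call begins: read the wrist's pose just before it. get_calibration takes no time and is no camera call; for the wrist camera it gives the pose at the moment of the call.
- workorder.finish_job(): hands the job in; it is judged then, once.
The state is a dict: "clock": time; "q": joint angles; "qd": joint speeds; "joint_torque": joint torques, N m; "tool_pos": TCP position; "eef_rot": TCP orientation; "contact_force": force on the tool from outside, world axes, zero at the start; "moment": the same for the moment, N m; "opening": opening from 0.0 (shut) to 1.0 (fully open); "finger_force": force on a finger pad.
Only numpy, scipy, OpenCV 4.12 (cv2) and the standard library are available. Lean on these libraries where they do the work, as an engineer would, in place of code of your own. Each camera call takes 0.05 s, during which the arm holds its last target. There are 200 camera calls.

## Working session

There is one attempt and no reset: what is moved stays moved. The work goes in short steps, Python scripts to look and compute and a shell command to move; the robot and the scene stay as the last step left them, time stands still between calls to the robot, and variables do not carry over. Pictures are saved under pics/ and viewed, at most 15 in all, crops included, and the job is handed in when it is done.

```bash
ls; mkdir -p pics; python3 - <<'E'
from plant import r, optics, workorder
import cv2, numpy as np
print(r.get_state(), r.grip_point_offset)
ims=[]
for n in ["scene","side"]:
    p,d=optics.snapshot(n); np.savez(f"{n}0.npz",p=p,d=d)
    cv2.imwrite(f"pics/{n}0.png",p[:,:,::-1])
    c=optics.get_calibration(n); print(n,c)
E
```

```text
pics
{'clock': 0.0, 'q': array([ 1.21977138,  0.68994622, -0.19452648,  1.56632402,  0.15732463,
        0.90248754, -0.21510485]), 'qd': array([-0.00056673,  0.00039571,  0.00017361,  0.00057608, -0.00095675,
        0.00077837,  0.00087616]), 'joint_torque': array([ 9.78936223e-04, -5.27567053e+01, -1.26675099e+00, -1.53430206e+01,
       -5.27120847e-02,  6.62941879e-03,  2.01671919e-04]), 'tool_pos': array([ 0.23434767, -0.57873811,  0.23793925]), 'eef_rot': array([ 9.81535621e-01,  1.91277393e-01, -2.38146736e-04, -8.52523843e-04]), 'contact_force': array([-0.04270334, -0.0342421 , -0.22118313]), 'moment': array([-0.00194038,  0.05940829,  0.01942492]), 'finger_force': 0.0, 'opening': 1.0019089377193429} -0.0187
scene {'fx': 495.70001007547427, 'fy': 495.70001007547427, 'cx': 313.78639746215845, 'cy': 247.67381925267202, 'D': array([-0.05029544,  0.        ,  0.        ,  0.        ,  0.        ]), 'extrinsics': array([[ 0.22051237,  0.97525394,  0.01593886, -0.11910782],
       [ 0.56683173, -0.11483227, -0.81579124, -0.25349384],
       [-0.79377332,  0.18892671, -0.57812681,  1.69006895],
       [ 0.        ,  0.        ,  0.        ,  1.        ]])}
side {'fx': 491.1122021900351, 'fy': 491.1122021900351, 'cx': 325.58773489762, 'cy': 241.3756924715368, 'D': array([-0.13026891,  0.        ,  0.        ,  0.        ,  0.        ]), 'extrinsics': array([[-0.75746288, -0.65278448, -0.01106404,  0.41019057],
       [-0.50116095,  0.59221967, -0.63096241,  0.33662123],
       [ 0.41843481, -0.47238574, -0.7757345 ,  1.14166894],
       [ 0.        ,  0.        ,  0.        ,  1.        ]])}
```

View pics/scene0.png

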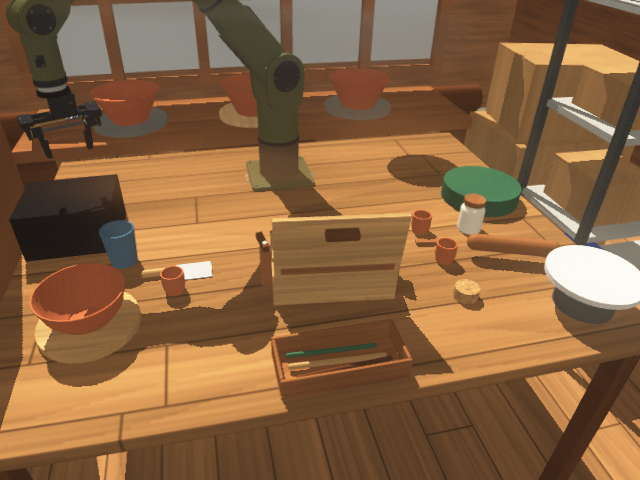

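View pics/side0.png

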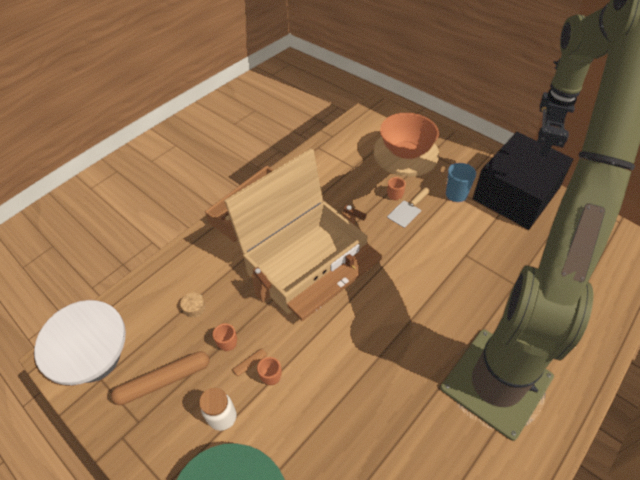

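The scene view shows the box from behind with its lid open. The side view shows three cups at (397,188), (225,337) and (270,370), and the open box around (310,265), with the white mark patch near (343,283).

```bash
cat > h.py <<'E'
from plant import r, optics, workorder
import cv2, numpy as np
def rays(c,uv):
    K=np.array([[c['fx'],0,c['cx']],[0,c['fy'],c['cy']],[0,0,1]])
    n=cv2.undistortPoints(np.array(uv,float).reshape(-1,1,2),K,np.array(c['D'])).reshape(-1,2)
    E=c['extrinsics'];R=E[:3,:3];t=E[:3,3]
    return -R.T@t, np.c_[n,np.ones(len(n))]@R
def onz(c,uv,z):
    o,d=rays(c,uv); z=np.broadcast_to(z,len(d)); return o+d*((z-o[2])/d[:,2])[:,None]
def atdepth(c,uv,dep):
    o,d=rays(c,uv); return o+d*np.array(dep)[:,None]
def cups(n,p,d,c,show=True):
    hsv=cv2.cvtColor(p,cv2.COLOR_RGB2HSV)
    m=((hsv[...,0]<10)&(hsv[...,1]>140)&(hsv[...,2]>60)).astype(np.uint8)
    k,l,s,ce=cv2.connectedComponentsWithStats(m)
    for i in range(1,k):
        if s[i,4]>60:
            v,u=np.nonzero((l==i)&(d>0))
            P=atdepth(c,np.c_[u,v],d[v,u])
            top=P[P[:,2]>np.percentile(P[:,2],98)-.006]
            (cx,cy),rr=cv2.minEnclosingCircle(top[:,:2].astype(np.float32))
            print(n,s[i],ce[i].round(),'zmax',P[:,2].max().round(3),'c',round(cx,4),round(cy,4),'r',round(rr,3))
E
python3 - <<'E'
from h import *
for n in ["scene","side"]:
    f=np.load(n+"0.npz");c=optics.get_calibration(n); cups(n,f['p'],f['d'],c)
p=np.load("side0.npz")['p'][145:325,215:395]
cv2.imwrite("pics/s1.png",cv2.resize(p[:,:,::-1],(600*180//180,600),interpolation=cv2.INTER_CUBIC))
E
```

```text
scene [ 329   68   61   42 1688] [358.  86.] zmax 0.103 c -0.7242 0.4942 r 0.153
scene [220  73  37  43 933] [240.  93.] zmax 0.104 c -0.717 -0.0273 r 0.143
scene [  90   80   69   46 2220] [126. 100.] zmax 0.104 c -0.724 -0.545 r 0.152
scene [413 211  18  23 214] [421. 222.] zmax 0.054 c 0.429 0.3338 r 0.028
scene [435 239  22  26 280] [445. 250.] zmax 0.055 c 0.5737 0.3428 r 0.028
scene [  31  263   94   72 4773] [ 79. 297.] zmax 0.105 c 0.6426 -0.5299 r 0.096
scene [161 267  23  29 373] [172. 281.] zmax 0.057 c 0.5567 -0.3437 r 0.028
side [384 116  53  42 575] [417. 140.] zmax 0.107 c 0.6324 -0.5262 r 0.095
side [387 185  14  14  72] [392. 193.] zmax 0.055 c 0.5535 -0.3216 r 0.011
side [222 326  11  16  83] [228. 333.] zmax 0.05 c 0.5795 0.3265 r 0.011
side [265 359  14  18 112] [272. 368.] zmax 0.055 c 0.4231 0.3354 r 0.023
```

View pics/s1.png

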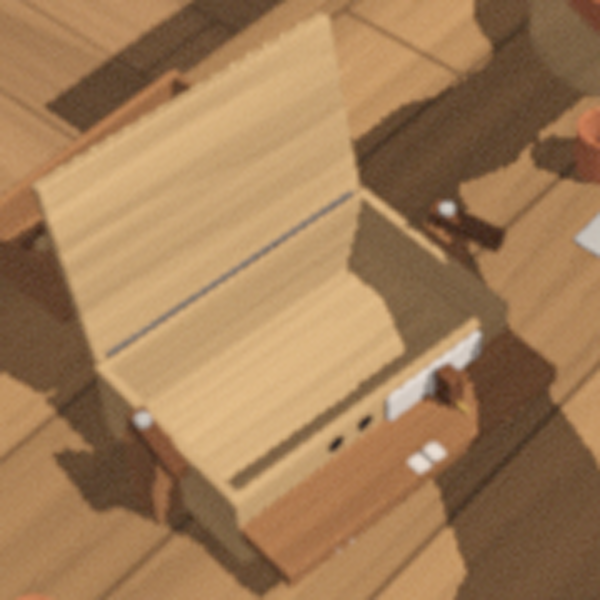

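The crop shows the pivot pins at zoom (143,419) and (447,209), the mark line near (426,457) and the pointer tip near (465,408). Both buttons point at the robot.

```bash
python3 - <<'E'
from h import *
c=optics.get_calibration("side")
z=lambda u,v:(215+u/3.3333,145+v/3.3333)
names=['pinL','pinR','mark','ptr','lidL','lidR','cornNL','tipL','tipR']
uv=[z(143,419),z(447,209),z(426,457),z(465,408),z(40,187),z(328,15),z(238,493),z(180,470),z(498,240)]
P=onz(c,uv,[.117,.117,.055,.055,.26,.26,.085,.107,.107])
d=np.load("side0.npz")['d']
D=atdepth(c,uv,[d[int(b),int(a)] for a,b in uv])
m=(P[0]+P[1])/2; y=(P[0]-P[1])[:2]; print('len',np.linalg.norm(y)); y/=np.linalg.norm(y); x=np.array([y[1],-y[0]])
print('centre',m,'yaw',np.arctan2(x[1],x[0]))
for n,a,b in zip(names,P,D): print(n,a.round(4),b.round(4),'box',((a-m)[:2]@x).round(4),((a-m)[:2]@y).round(4),'boxD',((b-m)[:2]@x).round(4),((b-m)[:2]@y).round(4))
# interior fit with depth: points z .079-.09
v,u=np.mgrid[190:320,230:390].reshape(2,-1)
Q=atdepth(c,np.c_[u,v],d[v,u]); Q=Q[(d[v,u]>0)&(Q[:,2]>.078)&(Q[:,2]<.0855)]
q=(Q-m)[:,:2]; b=np.c_[q@x,q@y]
print(np.percentile(b,[1,5,50,95,99],axis=0).round(3), len(b))
E
```

```text
len 0.31348294595368204
centre [0.58100216 0.03137437 0.117     ] yaw -0.12298113884426658
pinL [0.6002 0.1869 0.117 ] [0.5985 0.1881 0.1198] box 0.0 0.1567 boxD -0.0018 0.1577
pinR [ 0.5618 -0.1242  0.117 ] [ 0.562  -0.1244  0.1167] box 0.0 -0.1567 boxD 0.0002 -0.157
mark [0.4446 0.0436 0.055 ] [0.4451 0.0429 0.0537] box -0.1369 -0.0046 boxD -0.1363 -0.0052
ptr [ 0.4508 -0.0124  0.055 ] [ 0.4483 -0.0089  0.061 ] box -0.1238 -0.0595 boxD -0.1268 -0.0562
lidL [0.7174 0.1529 0.26  ] [0.7207 0.1508 0.2561] box 0.1204 0.1374 boxD 0.124 0.1357
lidR [ 0.6835 -0.1201  0.26  ] [ 0.8927 -0.3435  0.0014] box 0.1203 -0.1378 boxD 0.3553 -0.3338
cornNL [0.5174 0.1748 0.085 ] [0.5573 0.1412 0.0062] box -0.0807 0.1345 boxD -0.037 0.1061
tipL [0.5525 0.1973 0.107 ] [0.5492 0.1997 0.1129] box -0.0486 0.1612 boxD -0.0522 0.1632
tipR [ 0.5139 -0.1316  0.107 ] [ 0.5119 -0.1287  0.1109] box -0.0466 -0.17 boxD -0.049 -0.1674
[[-0.114 -0.145]
 [-0.089 -0.141]
 [-0.026 -0.007]
 [ 0.088  0.142]
 [ 0.091  0.169]] 925
```

```bash
cat >> h.py <<'E'
BC=np.array([.581,.0314]);BY=-0.123
def w(bx,by): # box->world
    c,s=np.cos(BY),np.sin(BY); return BC+[c*bx-s*by,s*bx+c*by]
def tobox(p):
    c,s=np.cos(BY),np.sin(BY); a=np.array(p)[:2]-BC; return np.array([c*a[0]+s*a[1],-s*a[0]+c*a[1]])
def state():
    from scipy.spatial.transform import Rotation as Rn
    s=r.get_state(); R=Rn.from_quat(s['eef_rot']).as_matrix(); return s,R
def go(x,y,z,yawy=None):
    """shift (cm, tool axes as now) to TCP target; spin deg so tool-y heading = yawy deg (mod 180)"""
    s,R=state(); p=s['tool_pos']; d=(np.array([x,y,z])-p)
    hy=np.degrees(np.arctan2(R[1,1],R[0,1]))
    out=''
    if yawy is not None:
        sp=-((yawy-hy+90)%180-90); out=f'spin {sp:.1f} (or {sp-np.sign(sp)*180:.1f})'
        a=np.radians(-sp); c,s_=np.cos(a),np.sin(a); Rz=np.array([[c,-s_,0],[s_,c,0],[0,0,1]])
        t2=(Rz@R).T@d*100; out+=f' | after spin: {t2.round(2)}'
    print('tcp',p.round(4),'hy',round(hy,1),'tilt',round(np.degrees(np.arccos(-R[2,2])),1),'now-axes:',(R.T@d*100).round(2),out,'t',round(s['clock'],1),'q1',s['q'][0].round(2),'q7',s['q'][6].round(2))
E
python3 - <<'E'
from h import *
for n,pts in dict(scene=[(120,245),(471,218),(467,290),(427,243),(150,273),(200,270)],side=[(460,172),(215,400),(192,302),(250,362),(404,213),(420,198),(210,428)]).items():
    f=np.load(n+"0.npz");c=optics.get_calibration(n)
    print(n,atdepth(c,pts,[f['d'][v,u] for u,v in pts]).round(3))
for h in(0,-7,45,90): go(.5567,-.3437,.15,h)
E
```

```text
scene [[ 0.445 -0.467  0.072]
 [ 0.472  0.463  0.053]
 [ 0.731  0.324  0.03 ]
 [ 0.501  0.326  0.007]
 [ 0.497 -0.403  0.015]
 [ 0.49  -0.283  0.001]]
side [[ 0.424 -0.505  0.065]
 [ 0.437  0.479  0.103]
 [ 0.712  0.332  0.03 ]
 [ 0.486  0.345  0.008]
 [ 0.488 -0.304 -0.002]
 [ 0.478 -0.373  0.016]
 [ 0.443  0.518 -0.005]]
tcp [ 0.2344 -0.5788  0.238 ] hy -67.9 tilt 0.1 now-axes: [38.7  -9.67  8.81] spin -67.9 (or 112.1) | after spin: [23.51 32.25  8.74] t 0.1 q1 1.22 q7 -0.22
tcp [ 0.2344 -0.5788  0.238 ] hy -67.9 tilt 0.1 now-axes: [38.7  -9.67  8.81] spin -60.9 (or 119.1) | after spin: [27.26 29.14  8.75] t 0.1 q1 1.22 q7 -0.22
tcp [ 0.2344 -0.5788  0.238 ] hy -67.9 tilt 0.1 now-axes: [38.7  -9.67  8.81] spin 67.1 (or -112.9) | after spin: [  6.17 -39.4    8.87] t 0.1 q1 1.22 q7 -0.22
tcp [ 0.2344 -0.5788  0.238 ] hy -67.9 tilt 0.1 now-axes: [38.7  -9.67  8.81] spin 22.1 (or -157.9) | after spin: [ 32.23 -23.49   8.84] t 0.1 q1 1.22 q7 -0.22
```

```bash
python3 -m creep '[{"grip":1,"spin":-7},{"grip":1,"spin":-7},{"grip":0.64,"spin":-7},{"grip":0.64,"spin":-7},{"grip":0.64,"spin":-7},{"grip":0.64,"spin":-7},{"grip":0.64,"spin":-7},{"grip":0.64,"spin":-7}]' 20 && python3 -m creep '[{"grip":0.64,"spin":-5},{"grip":0.64,"tx":2.5,"ty":2.7},{"grip":0.64,"tx":2.5,"ty":2.7},{"grip":0.64,"tx":2.5,"ty":2.7},{"grip":0.64,"tx":2.5,"ty":2.7},{"grip":0.64,"tx":2.5,"ty":2.7},{"grip":0.64,"tx":2.5,"ty":2.7},{"grip":0.64,"tx":2.5,"ty":2.7}]' && python3 -m creep '[{"grip":0.64,"tx":2.5,"ty":2.7},{"grip":0.64,"tx":2.5,"ty":2.7},{"grip":0.64,"tx":2.5,"ty":2.7},{"grip":0.64},{"grip":0.64}]'; python3 - <<'E'
from h import *
for n in ["scene","side"]:
    c=optics.get_calibration(n);p,d=optics.snapshot(n); cups(n,p,d,c)
go(.5567,-.3437,.024,-7)
E
```

```text
scene [ 329   68   61   41 1693] [358.  86.] zmax 0.106 c -0.718 0.4995 r 0.153
scene [220  74  37  42 919] [240.  93.] zmax 0.103 c -0.7182 -0.0297 r 0.148
scene [  90   80   69   46 2216] [126. 100.] zmax 0.105 c -0.7208 -0.5515 r 0.149
scene [412 211  19  23 226] [421. 222.] zmax 0.056 c 0.4276 0.3325 r 0.028
scene [435 239  22  26 287] [446. 250.] zmax 0.055 c 0.5737 0.3422 r 0.028
scene [  31  263   93   72 4774] [ 79. 297.] zmax 0.105 c 0.6424 -0.5307 r 0.096
scene [161 267  23  29 372] [172. 281.] zmax 0.055 c 0.5571 -0.3463 r 0.028
side [384 117  53  41 611] [417. 140.] zmax 0.108 c 0.6283 -0.5258 r 0.096
side [387 187  14  13  77] [393. 193.] zmax 0.052 c 0.547 -0.3203 r 0.011
side [223 325  11  17  80] [228. 333.] zmax 0.055 c 0.568 0.33 r 0.017
side [266 359  13  17  99] [272. 368.] zmax 0.057 c 0.4165 0.3276 r 0.019
tcp [ 0.2345 -0.579   0.2382] hy -67.9 tilt 0.1 now-axes: [38.7  -9.68 21.43] spin -60.9 (or 119.1) | after spin: [27.28 29.14 21.39] t 0.2 q1 1.22 q7 -0.22$[0]: bad value
```

```bash
python3 -m creep '[{"grip":0.64,"tx":0,"ty":0,"tz":0,"spin":-7}]' 20; python3 -c "
from h import *
go(.557,-.345,.024,-7)"
```

```text
clock: 0.28
tool_pos: [0.2347, -0.5791, 0.2384]
eef_rot: [0.968, 0.251, -0.0, -0.0]
contact_force: [-0.5, -0.4, 0.2]
opening: 0.944
finger_force: 0.0
tcp [ 0.2347 -0.5791  0.2384] hy -60.9 tilt 0.0 now-axes: [39.55 -4.76 21.43] spin -53.9 (or 126.1) | after spin: [27.17 29.15 21.42] t 0.3 q1 1.24 q7 -0.12
```

```bash
python3 -m creep '[{"grip":0.64,"tx":0,"ty":0,"tz":0,"spin":-7},{"grip":0.64,"tx":0,"ty":0,"tz":0,"spin":-7},{"grip":0.64,"tx":0,"ty":0,"tz":0,"spin":-7},{"grip":0.64,"tx":0,"ty":0,"tz":0,"spin":-7},{"grip":0.64,"tx":0,"ty":0,"tz":0,"spin":-7},{"grip":0.64,"tx":0,"ty":0,"tz":0,"spin":-7},{"grip":0.64,"tx":0,"ty":0,"tz":0,"spin":-7},{"grip":0.64,"tx":0,"ty":0,"tz":0,"spin":-5}]' && python3 -m creep '[{"grip":0.64,"tx":2.5,"ty":2.6,"tz":0,"spin":0},{"grip":0.64,"tx":2.5,"ty":2.6,"tz":0,"spin":0},{"grip":0.64,"tx":2.5,"ty":2.7,"tz":0,"spin":0},{"grip":0.64,"tx":2.5,"ty":2.7,"tz":0,"spin":0},{"grip":0.64,"tx":2.5,"ty":2.7,"tz":0,"spin":0},{"grip":0.64,"tx":2.5,"ty":2.7,"tz":0,"spin":0},{"grip":0.64,"tx":2.5,"ty":2.7,"tz":0,"spin":0},{"grip":0.64,"tx":2.5,"ty":2.7,"tz":0,"spin":0}]' && python3 -m creep '[{"grip":0.64,"tx":2.5,"ty":2.7,"tz":0,"spin":0},{"grip":0.64,"tx":2.5,"ty":2.7,"tz":0,"spin":0},{"grip":0.64,"tx":2,"ty":2.2,"tz":3,"spin":0},{"grip":0.64,"tx":0,"ty":0,"tz":4,"spin":0},{"grip":0.64,"tx":0,"ty":0,"tz":4,"spin":0},{"grip":0.64,"tx":0,"ty":0,"tz":0,"spin":0},{"grip":0.64,"tx":0,"ty":0,"tz":0,"spin":0}]'; python3 - <<'E'
from h import *
for n in ["scene"]:
    c=optics.get_calibration(n);p,d=optics.snapshot(n); cups(n,p,d,c)
p,d=optics.snapshot("wrist");cv2.imwrite("pics/w1.png",p[:,:,::-1])
go(.5567,-.3445,.024,-7)
E
```

```text
clock: 0.95
tool_pos: [0.2344, -0.5792, 0.2385]
eef_rot: [0.747, 0.665, 0.0, -0.0]
contact_force: [0.2, 0.6, 0.6]
opening: 0.822
finger_force: 0.0
clock: 1.62
tool_pos: [0.4723, -0.4055, 0.2386]
eef_rot: [0.749, 0.663, -0.0, -0.0]
contact_force: [0.4, -0.3, 0.3]
opening: 0.819
finger_force: 0.0
clock: 2.2
tool_pos: [0.5532, -0.3462, 0.1275]
eef_rot: [0.749, 0.663, -0.001, -0.002]
contact_force: [0.6, 1.0, -0.2]
opening: 0.818
finger_force: 0.0
scene [ 329   68   61   41 1648] [359.  85.] zmax 0.102 c -0.7237 0.4957 r 0.152
scene [220  74  37  42 854] [239.  93.] zmax 0.103 c -0.713 -0.0211 r 0.144
scene [ 90  83  24  40 413] [103.  98.] zmax 0.103 c -0.7144 -0.6159 r 0.128
scene [413 211  18  23 190] [421. 223.] zmax 0.054 c 0.4276 0.3334 r 0.028
scene [435 239  22  26 262] [445. 251.] zmax 0.056 c 0.5762 0.3446 r 0.029
scene [  31  264   92   71 4538] [ 78. 297.] zmax 0.103 c 0.6415 -0.5303 r 0.096
scene [161 267  23  29 343] [172. 280.] zmax 0.055 c 0.5573 -0.3457 r 0.029
tcp [ 0.556  -0.3476  0.1314] hy -7.0 tilt 0.2 now-axes: [ 3.300e-01 -1.000e-02  1.074e+01] spin -0.0 (or 180.0) | after spin: [ 3.300e-01 -1.000e-02  1.074e+01] t 2.3 q1 0.7 q7 -0.0
```

View pics/w1.png

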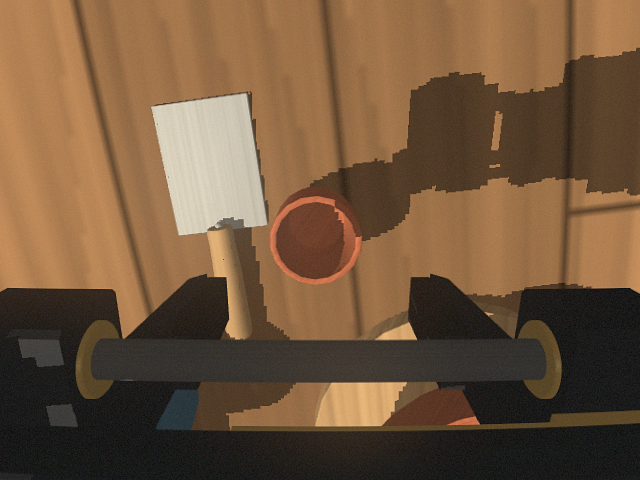

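The cup sits centred at (316,240) between the fingers, with the trimmer blade just to its left. The fingers stay above the blade, so I descend.

```bash
python3 -m creep '[{"grip":0.64,"tx":0.2,"ty":0,"tz":3.5,"spin":0},{"grip":0.64,"tx":0,"ty":0,"tz":3.5,"spin":0},{"grip":0.64,"tx":0,"ty":0,"tz":2.5,"spin":0},{"grip":0.64,"tx":0,"ty":0,"tz":1,"spin":0},{"grip":-1,"tx":0,"ty":0,"tz":0,"spin":0},{"grip":-1,"tx":0,"ty":0,"tz":0,"spin":0},{"grip":-1,"tx":0,"ty":0,"tz":0,"spin":0},{"grip":-1,"tx":0,"ty":0,"tz":0,"spin":0}]' 20 && python3 -m creep '[{"grip":-1,"tx":0,"ty":0,"tz":0,"spin":0},{"grip":-1,"tx":0,"ty":0,"tz":0,"spin":0},{"grip":-1,"tx":0,"ty":0,"tz":-3,"spin":0},{"grip":-1,"tx":0,"ty":0,"tz":-4,"spin":0},{"grip":-1,"tx":0,"ty":0,"tz":-4,"spin":0},{"grip":-1,"tx":0,"ty":0,"tz":-4,"spin":0},{"grip":-1,"tx":0,"ty":0,"tz":-3,"spin":0},{"grip":-1,"tx":0,"ty":0,"tz":0,"spin":0}]'; python3 -c "
from h import *
x,y=w(-.015,-.08);print(x,y);go(x,y,.22,-7);x,y=w(-.015,0);go(x,y,.22,-7)"
```

```text
clock: 2.97
tool_pos: [0.5567, -0.3456, 0.0269]
eef_rot: [0.749, 0.663, 0.001, 0.002]
contact_force: [-1.6, 0.5, 5.2]
opening: 0.593
finger_force: 20.0
clock: 3.63
tool_pos: [0.5594, -0.3461, 0.2127]
eef_rot: [0.749, 0.663, 0.003, 0.007]
contact_force: [0.8, -1.0, -1.8]
opening: 0.593
finger_force: 20.0
0.5562981173160269 -0.04615525122045076
tcp [ 0.5594 -0.3461  0.2127] hy -7.0 tilt 0.8 now-axes: [29.73 -3.95 -0.92] spin 0.0 (or -180.0) | after spin: [29.72 -3.96 -0.92] t 3.6 q1 0.72 q7 0.03
tcp [ 0.5594 -0.3461  0.2127] hy -7.0 tilt 0.8 now-axes: [37.73 -3.94 -0.95] spin 0.0 (or -180.0) | after spin: [37.72 -3.95 -0.95] t 3.6 q1 0.72 q7 0.03
```

```bash
python3 -m creep '[{"grip":-1,"tx":3.7,"ty":-0.5,"tz":-0.8,"spin":0},{"grip":-1,"tx":3.7,"ty":-0.5,"tz":0,"spin":0},{"grip":-1,"tx":3.7,"ty":-0.5,"tz":0,"spin":0},{"grip":-1,"tx":3.7,"ty":-0.5,"tz":0,"spin":0},{"grip":-1,"tx":3.7,"ty":-0.5,"tz":0,"spin":0},{"grip":-1,"tx":3.7,"ty":-0.5,"tz":0,"spin":0},{"grip":-1,"tx":3.7,"ty":-0.5,"tz":0,"spin":0},{"grip":-1,"tx":3.7,"ty":-0.5,"tz":0,"spin":0}]' && python3 -m creep '[{"grip":-1,"tx":0,"ty":0,"tz":0,"spin":0},{"grip":-1,"tx":0,"ty":0,"tz":0,"spin":0},{"grip":-1,"tx":0,"ty":0,"tz":0,"spin":0}]'; python3 - <<'E'
from h import *
p,d=optics.snapshot("side");cv2.imwrite("pics/s2.png",cv2.resize(p[120:320,200:440,::-1],(720,600)))
x,y=w(-.015,-.08);go(x,y,.036,-7)
E
```

```text
clock: 4.3
tool_pos: [0.5507, -0.0443, 0.2124]
eef_rot: [0.749, 0.663, 0.0, 0.0]
contact_force: [0.9, 0.7, -2.2]
opening: 0.596
finger_force: 20.0
clock: 4.55
tool_pos: [0.551, -0.0467, 0.2122]
eef_rot: [0.749, 0.663, -0.0, 0.0]
contact_force: [0.3, -0.6, -1.0]
opening: 0.595
finger_force: 20.0
tcp [ 0.551  -0.0477  0.212 ] hy -7.1 tilt 0.1 now-axes: [ 0.24  0.5  17.6 ] spin -0.1 (or 179.9) | after spin: [ 0.24  0.51 17.6 ] t 4.6 q1 0.25 q7 -0.48
```

View pics/s2.png

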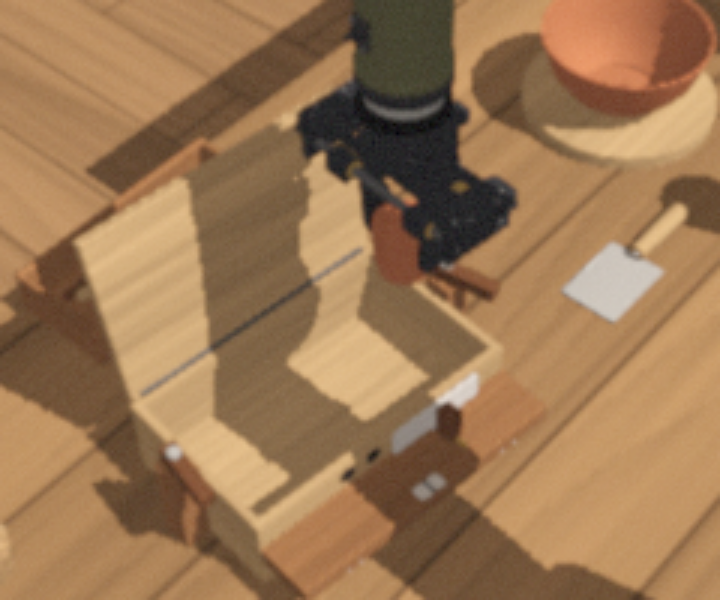

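The cup hangs over the right half of the box, clear of the lid. I lower it.

```bash
python3 -m creep '[{"grip":-1,"tx":0.2,"ty":0.4,"tz":3,"spin":0},{"grip":-1,"tx":0,"ty":0,"tz":3,"spin":0},{"grip":-1,"tx":0,"ty":0,"tz":3,"spin":0},{"grip":-1,"tx":0,"ty":0,"tz":3,"spin":0},{"grip":-1,"tx":0,"ty":0,"tz":2,"spin":0},{"grip":-1,"tx":0,"ty":0,"tz":2,"spin":0},{"grip":-1,"tx":0,"ty":0,"tz":1,"spin":0},{"grip":-1,"tx":0,"ty":0,"tz":0,"spin":0}]' && python3 -m creep '[{"grip":-1,"tx":0,"ty":0,"tz":0.3,"spin":0},{"grip":-1,"tx":0,"ty":0,"tz":0.2,"spin":0},{"grip":-1,"tx":0,"ty":0,"tz":0,"spin":0}]'; python3 -c "
from h import *
x,y=w(-.015,-.08);go(x,y,.036,-7)"
```

```text
clock: 5.27
tool_pos: [0.5541, -0.0462, 0.0401]
eef_rot: [0.749, 0.662, -0.002, -0.001]
contact_force: [0.0, -0.6, -1.0]
opening: 0.597
finger_force: 20.0
clock: 5.52
tool_pos: [0.5561, -0.0448, 0.0379]
eef_rot: [0.749, 0.663, 0.001, 0.001]
contact_force: [-0.9, -0.8, -1.5]
opening: 0.598
finger_force: 20.0
tcp [ 0.5561 -0.0448  0.0379] hy -7.0 tilt 0.1 now-axes: [-0.13  0.03  0.19] spin 0.0 (or -180.0) | after spin: [-0.13  0.03  0.19] t 5.5 q1 0.14 q7 -0.63
```

```bash
python3 -m creep '[{"grip":-1,"tx":0,"ty":0,"tz":0.2,"spin":0},{"grip":-1,"tx":0,"ty":0,"tz":0.15,"spin":0},{"grip":-1,"tx":0,"ty":0,"tz":0,"spin":0},{"grip":-1,"tx":0,"ty":0,"tz":0,"spin":0}]' && python3 -m creep '[{"grip":0.1,"tx":0,"ty":0,"tz":0,"spin":0},{"grip":0.3,"tx":0,"ty":0,"tz":0,"spin":0},{"grip":0.5,"tx":0,"ty":0,"tz":0,"spin":0},{"grip":0.5,"tx":0,"ty":0,"tz":0,"spin":0},{"grip":0.5,"tx":0,"ty":0,"tz":0,"spin":0},{"grip":0.5,"tx":0,"ty":0,"tz":-2,"spin":0},{"grip":0.5,"tx":0,"ty":0,"tz":-3,"spin":0},{"grip":0.5,"tx":0,"ty":0,"tz":-4,"spin":0}]' && python3 -m creep '[{"grip":0.5,"tx":0,"ty":0,"tz":-4,"spin":0},{"grip":0.5,"tx":0,"ty":0,"tz":-4,"spin":0},{"grip":0.5,"tx":4,"ty":0,"tz":0,"spin":0},{"grip":0.5,"tx":4,"ty":0,"tz":0,"spin":0},{"grip":0.5,"tx":4,"ty":0,"tz":0,"spin":0},{"grip":0.5,"tx":4,"ty":0,"tz":0,"spin":0},{"grip":0.5,"tx":4,"ty":0,"tz":0,"spin":0},{"grip":0.5,"tx":0,"ty":0,"tz":0,"spin":0}]';python3 - <<'E'
from h import *
for n in ["scene","side"]:
    c=optics.get_calibration(n);p,d=optics.snapshot(n); cups(n,p,d,c)
cv2.imwrite("pics/s3.png",cv2.resize(p[120:420,180:420,::-1],(480,600)))
for h in(-7,45,90,-45):go(.574,.343,.12,h)
E
```

```text
clock: 5.85
tool_pos: [0.556, -0.0445, 0.0347]
eef_rot: [0.749, 0.663, 0.001, 0.001]
contact_force: [-0.8, -0.4, 6.3]
opening: 0.592
finger_force: 20.0
clock: 6.52
tool_pos: [0.5535, -0.0444, 0.1225]
eef_rot: [0.748, 0.663, -0.002, -0.002]
contact_force: [0.5, -0.5, -0.2]
opening: 0.748
finger_force: 0.0
clock: 7.18
tool_pos: [0.5789, 0.1665, 0.2043]
eef_rot: [0.744, 0.668, 0.004, -0.003]
contact_force: [-0.5, 1.4, 0.1]
opening: 0.752
finger_force: 0.0
scene [ 329   68   55   41 1605] [357.  86.] zmax 0.103 c -0.7144 0.4978 r 0.149
scene [220  73  37  43 994] [241.  93.] zmax 0.103 c -0.7198 -0.0154 r 0.145
scene [  90   80   69   46 2214] [126. 100.] zmax 0.102 c -0.7195 -0.549 r 0.15
scene [412 211  19  23 283] [421. 222.] zmax 0.056 c 0.4271 0.3335 r 0.028
scene [435 239  22  26 331] [445. 251.] zmax 0.056 c 0.5737 0.3423 r 0.028
scene [  31  264   92   71 4567] [ 78. 297.] zmax 0.105 c 0.6424 -0.5294 r 0.097
side [385 126  49  32 386] [413. 144.] zmax 0.103 c 0.6099 -0.4708 r 0.067
side [330 234  11  12  63] [335. 239.] zmax 0.06 c 0.5542 -0.0619 r 0.012
side [323 243  16  13  73] [330. 250.] zmax 0.063 c 0.5537 -0.0188 r 0.012
side [223 328  10  13  63] [228. 334.] zmax 0.049 c 0.5695 0.322 r 0.005
side [266 359  13  18 104] [272. 368.] zmax 0.057 c 0.4207 0.3336 r 0.023
tcp [0.5791 0.1566 0.2034] hy -6.7 tilt 0.0 now-axes: [18.45 -2.68  8.36] spin 0.3 (or -179.7) | after spin: [18.43 -2.77  8.36] t 7.3 q1 -0.12 q7 -0.78
tcp [0.5791 0.1566 0.2034] hy -6.7 tilt 0.0 now-axes: [18.45 -2.68  8.36] spin -51.7 (or 128.3) | after spin: [13.53 12.83  8.35] t 7.3 q1 -0.12 q7 -0.78
tcp [0.5791 0.1566 0.2034] hy -6.7 tilt 0.0 now-axes: [18.45 -2.68  8.36] spin 83.3 (or -96.7) | after spin: [ -0.51 -18.64   8.35] t 7.3 q1 -0.12 q7 -0.78
tcp [0.5791 0.1566 0.2034] hy -6.7 tilt 0.0 now-axes: [18.45 -2.68  8.36] spin 38.3 (or -141.7) | after spin: [ 12.82 -13.54   8.36] t 7.3 q1 -0.12 q7 -0.78
```

View pics/s3.png

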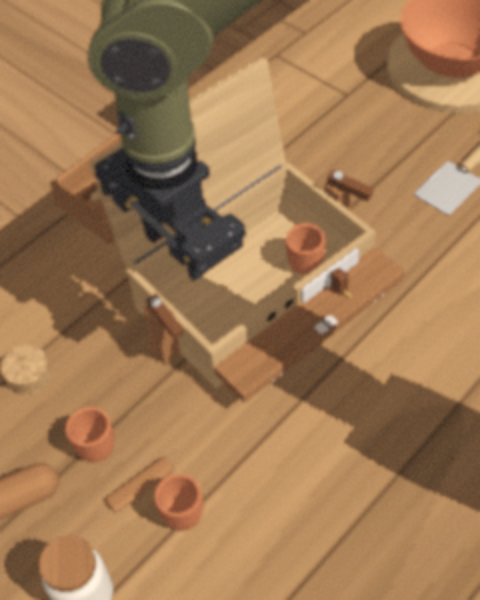

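The first cup stands upright at crop (305,247), inside the box. Next is cup B.

```bash
python3 -m creep '[{"grip":0.64,"tx":3.7,"ty":-0.55,"tz":0,"spin":0},{"grip":0.64,"tx":3.7,"ty":-0.55,"tz":0,"spin":0},{"grip":0.64,"tx":3.7,"ty":-0.55,"tz":0,"spin":0},{"grip":0.64,"tx":3.7,"ty":-0.55,"tz":2,"spin":0},{"grip":0.64,"tx":3.7,"ty":-0.55,"tz":2,"spin":0},{"grip":0.64,"tx":0,"ty":0,"tz":4,"spin":0},{"grip":0.64,"tx":0,"ty":0,"tz":0,"spin":0},{"grip":0.64,"tx":0,"ty":0,"tz":0,"spin":0}]'; python3 - <<'E'
from h import *
p,d=optics.snapshot("scene"); cups("scene",p,d,optics.get_calibration("scene"))
go(.574,.343,.027,-7)
E
```

```text
clock: 7.95
tool_pos: [0.5742, 0.3362, 0.1221]
eef_rot: [0.749, 0.662, -0.003, 0.001]
contact_force: [0.3, -0.8, 0.4]
opening: 0.82
finger_force: 0.0
scene [ 329   68   61   40 1619] [359.  85.] zmax 0.104 c -0.7172 0.4989 r 0.15
scene [220  73  37  43 903] [239.  93.] zmax 0.103 c -0.7194 -0.0271 r 0.141
scene [  90   80   69   46 2214] [126. 100.] zmax 0.102 c -0.72 -0.5498 r 0.151
scene [412 211  19  23 257] [421. 222.] zmax 0.056 c 0.4302 0.3345 r 0.027
scene [435 239  22  26 351] [445. 251.] zmax 0.056 c 0.5731 0.3403 r 0.029
scene [  31  264   92   71 4562] [ 78. 297.] zmax 0.104 c 0.6429 -0.5291 r 0.096
tcp [0.5759 0.3368 0.1243] hy -7.1 tilt 0.2 now-axes: [ 0.62 -0.26  9.73] spin -0.1 (or 179.9) | after spin: [ 0.62 -0.26  9.73] t 8.0 q1 -0.43 q7 -1.03
```

```bash
python3 -m creep '[{"grip":0.64,"tx":0.5,"ty":-0.2,"tz":3,"spin":0},{"grip":0.64,"tx":0,"ty":0,"tz":3,"spin":0},{"grip":0.64,"tx":0,"ty":0,"tz":2.5,"spin":0},{"grip":0.64,"tx":0,"ty":0,"tz":1.2,"spin":0},{"grip":-1,"tx":0,"ty":0,"tz":0,"spin":0},{"grip":-1,"tx":0,"ty":0,"tz":0,"spin":0},{"grip":-1,"tx":0,"ty":0,"tz":0,"spin":0},{"grip":-1,"tx":0,"ty":0,"tz":0,"spin":0}]' 20 && python3 -m creep '[{"grip":-1,"tx":0,"ty":0,"tz":0,"spin":0},{"grip":-1,"tx":0,"ty":0,"tz":0,"spin":0},{"grip":-1,"tx":0,"ty":0,"tz":-3,"spin":0},{"grip":-1,"tx":0,"ty":0,"tz":-4,"spin":0},{"grip":-1,"tx":0,"ty":0,"tz":-4,"spin":0},{"grip":-1,"tx":0,"ty":0,"tz":-4,"spin":0},{"grip":-1,"tx":0,"ty":0,"tz":-4,"spin":0},{"grip":-1,"tx":0,"ty":0,"tz":0,"spin":0}]'; python3 -c "
from h import *
x,y=w(-.015,0);go(x,y,.22,-7)"
```

```text
clock: 8.67
tool_pos: [0.575, 0.3455, 0.0297]
eef_rot: [0.749, 0.663, 0.002, 0.0]
contact_force: [0.1, 0.7, 3.1]
opening: 0.615
finger_force: 19.9
clock: 9.33
tool_pos: [0.5772, 0.3484, 0.227]
eef_rot: [0.749, 0.663, 0.008, 0.001]
contact_force: [0.4, 1.3, 0.6]
opening: 0.617
finger_force: 19.9
tcp [0.5772 0.3484 0.227 ] hy -7.0 tilt 0.9 now-axes: [-31.42   2.73   0.37] spin 0.0 (or -180.0) | after spin: [-31.42   2.74   0.37] t 9.3 q1 -0.42 q7 -0.99
```

```bash
python3 -m creep '[{"grip":-1,"tx":-3.9,"ty":0.35,"tz":0,"spin":0},{"grip":-1,"tx":-3.9,"ty":0.35,"tz":0,"spin":0},{"grip":-1,"tx":-3.9,"ty":0.35,"tz":0,"spin":0},{"grip":-1,"tx":-3.9,"ty":0.35,"tz":0,"spin":0},{"grip":-1,"tx":-3.9,"ty":0.35,"tz":0,"spin":0},{"grip":-1,"tx":-3.9,"ty":0.35,"tz":0,"spin":0},{"grip":-1,"tx":-3.9,"ty":0.35,"tz":0,"spin":0},{"grip":-1,"tx":-3.9,"ty":0.35,"tz":0,"spin":0}]' && python3 -m creep '[{"grip":-1,"tx":0,"ty":0,"tz":0,"spin":0},{"grip":-1,"tx":0,"ty":0,"tz":0,"spin":0},{"grip":-1,"tx":0,"ty":0,"tz":0,"spin":0}]'; python3 - <<'E'
from h import *
x,y=w(-.015,0);go(x,y,.038,-7)
E
```

```text
clock: 10.0
tool_pos: [0.563, 0.0299, 0.2176]
eef_rot: [0.749, 0.663, 0.0, 0.0]
contact_force: [1.6, -0.5, -0.5]
opening: 0.618
finger_force: 19.9
clock: 10.25
tool_pos: [0.5635, 0.0326, 0.2176]
eef_rot: [0.749, 0.663, 0.001, -0.0]
contact_force: [-0.8, 0.7, -1.1]
opening: 0.614
finger_force: 19.9
tcp [0.5635 0.0326 0.2176] hy -6.9 tilt 0.1 now-axes: [ 0.08  0.24 17.96] spin 0.1 (or -179.9) | after spin: [ 0.08  0.24 17.96] t 10.2 q1 0.11 q7 -0.6
```

```bash
python3 -m creep '[{"grip":-1,"tx":0,"ty":0.2,"tz":3,"spin":0},{"grip":-1,"tx":0,"ty":0,"tz":3,"spin":0},{"grip":-1,"tx":0,"ty":0,"tz":3,"spin":0},{"grip":-1,"tx":0,"ty":0,"tz":3,"spin":0},{"grip":-1,"tx":0,"ty":0,"tz":2.5,"spin":0},{"grip":-1,"tx":0,"ty":0,"tz":2,"spin":0},{"grip":-1,"tx":0,"ty":0,"tz":1,"spin":0},{"grip":-1,"tx":0,"ty":0,"tz":0,"spin":0}]' && python3 -m creep '[{"grip":-1,"tx":0,"ty":0,"tz":0.2,"spin":0},{"grip":-1,"tx":0,"ty":0,"tz":0.2,"spin":0},{"grip":-1,"tx":0,"ty":0,"tz":0,"spin":0},{"grip":-1,"tx":0,"ty":0,"tz":0,"spin":0}]'; python3 -c "
from h import *
x,y=w(-.015,0);go(x,y,.038,-7)"
```

```text
clock: 10.92
tool_pos: [0.5642, 0.0338, 0.0405]
eef_rot: [0.748, 0.664, -0.001, -0.001]
contact_force: [-0.5, 0.4, -1.1]
opening: 0.613
finger_force: 19.9
clock: 11.25
tool_pos: [0.5661, 0.0317, 0.0393]
eef_rot: [0.749, 0.663, 0.001, 0.001]
contact_force: [-0.5, 0.1, -1.8]
opening: 0.614
finger_force: 19.9
tcp [0.5661 0.0317 0.0393] hy -7.0 tilt 0.1 now-axes: [ 0.15 -0.02  0.13] spin 0.0 (or -180.0) | after spin: [ 0.15 -0.02  0.13] t 11.2 q1 0.01 q7 -0.74
```

Lower until contact, release, lift and go towards cup A.

```bash
python3 -m creep '[{"grip":-1,"tx":0,"ty":0,"tz":0.2,"spin":0},{"grip":-1,"tx":0,"ty":0,"tz":0.15,"spin":0},{"grip":-1,"tx":0,"ty":0,"tz":0,"spin":0}]' && python3 -m creep '[{"grip":0.2,"tx":0,"ty":0,"tz":0,"spin":0},{"grip":0.35,"tx":0,"ty":0,"tz":0,"spin":0},{"grip":0.5,"tx":0,"ty":0,"tz":0,"spin":0},{"grip":0.5,"tx":0,"ty":0,"tz":0,"spin":0},{"grip":0.5,"tx":0,"ty":0,"tz":0,"spin":0},{"grip":0.5,"tx":0,"ty":0,"tz":-2,"spin":0},{"grip":0.5,"tx":0,"ty":0,"tz":-3,"spin":0},{"grip":0.5,"tx":0,"ty":0,"tz":-4,"spin":0}]' && python3 -m creep '[{"grip":0.5,"tx":0,"ty":0,"tz":-4,"spin":0},{"grip":0.5,"tx":0,"ty":0,"tz":-4,"spin":0},{"grip":0.64,"tx":4,"ty":1,"tz":0,"spin":0},{"grip":0.64,"tx":4,"ty":1,"tz":0,"spin":0},{"grip":0.64,"tx":4,"ty":1,"tz":0,"spin":0},{"grip":0.64,"tx":4,"ty":1,"tz":0,"spin":0},{"grip":0.64,"tx":4,"ty":1,"tz":0,"spin":0},{"grip":0.64,"tx":0,"ty":0,"tz":0,"spin":0}]';python3 - <<'E'
from h import *
for n in ["scene","side"]:
    c=optics.get_calibration(n);p,d=optics.snapshot(n); cups(n,p,d,c)
for h in(-7,45,90,-45):go(.429,.334,.12,h)
E
```

```text
clock: 11.5
tool_pos: [0.5654, 0.0319, 0.0364]
eef_rot: [0.749, 0.663, 0.0, 0.0]
contact_force: [-2.0, -0.5, 11.0]
opening: 0.614
finger_force: 20.0
clock: 12.17
tool_pos: [0.5635, 0.0312, 0.1236]
eef_rot: [0.749, 0.663, -0.002, -0.002]
contact_force: [0.7, 0.3, -0.9]
opening: 0.753
finger_force: 0.0
clock: 12.83
tool_pos: [0.6391, 0.236, 0.2049]
eef_rot: [0.745, 0.667, 0.004, -0.003]
contact_force: [-0.9, 1.7, 0.6]
opening: 0.821
finger_force: 0.0
scene [ 329   68   61   42 1674] [358.  86.] zmax 0.103 c -0.7124 0.4954 r 0.153
scene [220  73  37  43 969] [240.  93.] zmax 0.104 c -0.7267 -0.0214 r 0.151
scene [  90   80   69   45 2216] [126. 100.] zmax 0.104 c -0.7184 -0.5552 r 0.154
scene [412 211  18  23 284] [421. 222.] zmax 0.056 c 0.4283 0.3347 r 0.029
scene [  31  264   93   71 4574] [ 78. 297.] zmax 0.106 c 0.6424 -0.5293 r 0.095
side [384 139  24  19  94] [396. 150.] zmax 0.101 c 0.6434 -0.4416 r 0.032
side [330 233  11  12  66] [335. 239.] zmax 0.061 c 0.5573 -0.059 r 0.017
side [303 258  17  13  69] [310. 266.] zmax 0.065 c 0.5563 0.0534 r 0.016
side [264 359  15  17  85] [272. 368.] zmax 0.051 c 0.4291 0.3139 r 0.003
tcp [0.6386 0.2265 0.2041] hy -6.7 tilt 0.1 now-axes: [  8.21 -22.07   8.44] spin 0.3 (or -179.7) | after spin: [  8.11 -22.11   8.44] t 12.9 q1 -0.21 q7 -0.8
tcp [0.6386 0.2265 0.2041] hy -6.7 tilt 0.1 now-axes: [  8.21 -22.07   8.44] spin -51.7 (or 128.3) | after spin: [22.42 -7.21  8.43] t 12.9 q1 -0.21 q7 -0.8
tcp [0.6386 0.2265 0.2041] hy -6.7 tilt 0.1 now-axes: [  8.21 -22.07   8.44] spin 83.3 (or -96.7) | after spin: [-20.96 -10.74   8.41] t 12.9 q1 -0.21 q7 -0.8
tcp [0.6386 0.2265 0.2041] hy -6.7 tilt 0.1 now-axes: [  8.21 -22.07   8.44] spin 38.3 (or -141.7) | after spin: [ -7.22 -22.41   8.43] t 12.9 q1 -0.21 q7 -0.8
```

```bash
python3 -m creep '[{"grip":0.64,"tx":1.3,"ty":-3.6,"tz":0,"spin":0},{"grip":0.64,"tx":1.3,"ty":-3.6,"tz":0,"spin":0},{"grip":0.64,"tx":1.3,"ty":-3.7,"tz":0,"spin":0},{"grip":0.64,"tx":1.3,"ty":-3.7,"tz":0,"spin":0},{"grip":0.64,"tx":1.4,"ty":-3.7,"tz":2,"spin":0},{"grip":0.64,"tx":1.4,"ty":-3.7,"tz":3,"spin":0},{"grip":0.64,"tx":0,"ty":0,"tz":3,"spin":0},{"grip":0.64,"tx":0,"ty":0,"tz":0,"spin":0}]' && python3 -m creep '[{"grip":0.64,"tx":0,"ty":0,"tz":0,"spin":0},{"grip":0.64,"tx":0,"ty":0,"tz":0,"spin":0}]'; python3 - <<'E'
from h import *
p,d=optics.snapshot("scene"); cups("scene",p,d,optics.get_calibration("scene"))
go(.4285,.334,.027,-7)
E
```

```text
clock: 13.6
tool_pos: [0.4346, 0.323, 0.1272]
eef_rot: [0.748, 0.664, -0.005, 0.0]
contact_force: [0.5, -0.9, 0.6]
opening: 0.817
finger_force: 0.0
clock: 13.77
tool_pos: [0.4404, 0.3245, 0.1318]
eef_rot: [0.75, 0.662, 0.001, 0.001]
contact_force: [0.7, -1.0, -0.1]
opening: 0.822
finger_force: 0.0
scene [ 329   68   61   41 1646] [359.  85.] zmax 0.102 c -0.7174 0.4948 r 0.152
scene [220  73  37  43 893] [239.  93.] zmax 0.104 c -0.721 -0.0308 r 0.141
scene [  90   80   69   45 2216] [126. 100.] zmax 0.102 c -0.7226 -0.555 r 0.153
scene [412 211  19  23 251] [421. 222.] zmax 0.056 c 0.4294 0.3337 r 0.028
scene [  31  264   92   71 4572] [ 78. 297.] zmax 0.104 c 0.6429 -0.5306 r 0.096
tcp [0.4407 0.3249 0.1322] hy -7.2 tilt 0.2 now-axes: [ 0.74 -1.35 10.52] spin -0.2 (or 179.8) | after spin: [ 0.74 -1.35 10.52] t 13.8 q1 -0.54 q7 -1.24
```

```bash
python3 -m creep '[{"grip":0.64,"tx":0.7,"ty":-1.2,"tz":2,"spin":0},{"grip":0.64,"tx":0,"ty":0,"tz":3,"spin":0},{"grip":0.64,"tx":0,"ty":0,"tz":3,"spin":0},{"grip":0.64,"tx":0,"ty":0,"tz":1.5,"spin":0},{"grip":0.64,"tx":0,"ty":0,"tz":1,"spin":0},{"grip":-1,"tx":0,"ty":0,"tz":0,"spin":0},{"grip":-1,"tx":0,"ty":0,"tz":0,"spin":0},{"grip":-1,"tx":0,"ty":0,"tz":0,"spin":0}]' 20 && python3 -m creep '[{"grip":-1,"tx":0,"ty":0,"tz":0,"spin":0},{"grip":-1,"tx":0,"ty":0,"tz":0,"spin":0},{"grip":-1,"tx":0,"ty":0,"tz":0,"spin":0},{"grip":-1,"tx":0,"ty":0,"tz":-3,"spin":0},{"grip":-1,"tx":0,"ty":0,"tz":-4,"spin":0},{"grip":-1,"tx":0,"ty":0,"tz":-4,"spin":0},{"grip":-1,"tx":0,"ty":0,"tz":-4,"spin":0},{"grip":-1,"tx":0,"ty":0,"tz":-4,"spin":0}]'; python3 -c "
from h import *
x,y=w(-.015,0.08);go(x,y,.22,-7)"
```

```text
clock: 14.48
tool_pos: [0.4283, 0.3349, 0.0272]
eef_rot: [0.749, 0.663, 0.001, -0.0]
contact_force: [0.0, 0.9, -1.3]
opening: 0.614
finger_force: 10.4
clock: 15.15
tool_pos: [0.4267, 0.3338, 0.2178]
eef_rot: [0.749, 0.663, -0.0, 0.0]
contact_force: [1.2, 0.5, -2.2]
opening: 0.618
finger_force: 20.0
tcp [0.4267 0.3338 0.2178] hy -6.9 tilt 0.0 now-axes: [-20.15  17.49  -0.21] spin 0.1 (or -179.9) | after spin: [-20.14  17.51  -0.21] t 15.2 q1 -0.52 q7 -1.2
```

```bash
python3 -m creep '[{"grip":-1,"tx":-2.9,"ty":2.5,"tz":0,"spin":0},{"grip":-1,"tx":-2.9,"ty":2.5,"tz":0,"spin":0},{"grip":-1,"tx":-2.9,"ty":2.5,"tz":0,"spin":0},{"grip":-1,"tx":-2.9,"ty":2.5,"tz":0,"spin":0},{"grip":-1,"tx":-2.9,"ty":2.5,"tz":0,"spin":0},{"grip":-1,"tx":-2.9,"ty":2.5,"tz":0,"spin":0},{"grip":-1,"tx":-2.7,"ty":2.4,"tz":0,"spin":0},{"grip":-1,"tx":0,"ty":0,"tz":0,"spin":0}]' && python3 -m creep '[{"grip":-1,"tx":0,"ty":0,"tz":0,"spin":0},{"grip":-1,"tx":0,"ty":0,"tz":0,"spin":0},{"grip":-1,"tx":0,"ty":0,"tz":0,"spin":0}]'; python3 - <<'E'
from h import *
x,y=w(-.015,0.08);go(x,y,.037,-7)
E
```

```text
clock: 15.82
tool_pos: [0.5798, 0.1033, 0.2152]
eef_rot: [0.753, 0.658, -0.001, 0.004]
contact_force: [0.6, -1.1, -1.0]
opening: 0.616
finger_force: 20.0
clock: 16.07
tool_pos: [0.5746, 0.1157, 0.2159]
eef_rot: [0.748, 0.664, 0.0, -0.001]
contact_force: [0.3, -0.1, -1.0]
opening: 0.611
finger_force: 20.0
tcp [0.5746 0.1157 0.2159] hy -6.8 tilt 0.1 now-axes: [-0.3   0.19 17.89] spin 0.2 (or -179.8) | after spin: [-0.3   0.19 17.89] t 16.1 q1 -0.04 q7 -0.73
```

```bash
python3 -m creep '[{"grip":-1,"tx":-0.3,"ty":0.2,"tz":3,"spin":0},{"grip":-1,"tx":0,"ty":0,"tz":3,"spin":0},{"grip":-1,"tx":0,"ty":0,"tz":3,"spin":0},{"grip":-1,"tx":0,"ty":0,"tz":3,"spin":0},{"grip":-1,"tx":0,"ty":0,"tz":2.5,"spin":0},{"grip":-1,"tx":0,"ty":0,"tz":2,"spin":0},{"grip":-1,"tx":0,"ty":0,"tz":1,"spin":0},{"grip":-1,"tx":0,"ty":0,"tz":0,"spin":0}]' && python3 -m creep '[{"grip":-1,"tx":0,"ty":0,"tz":0.2,"spin":0},{"grip":-1,"tx":0,"ty":0,"tz":0.2,"spin":0},{"grip":-1,"tx":0,"ty":0,"tz":0,"spin":0},{"grip":-1,"tx":0,"ty":0,"tz":0,"spin":0}]'; python3 -c "
from h import *
x,y=w(-.015,0.08);go(x,y,.036,-7)"
```

```text
clock: 16.73
tool_pos: [0.5752, 0.1119, 0.039]
eef_rot: [0.748, 0.664, -0.002, -0.001]
contact_force: [-0.0, 0.5, -0.7]
opening: 0.618
finger_force: 20.0
clock: 17.07
tool_pos: [0.5779, 0.1108, 0.0379]
eef_rot: [0.749, 0.663, 0.001, 0.0]
contact_force: [-0.3, -0.2, -1.6]
opening: 0.615
finger_force: 20.0
tcp [0.5779 0.1108 0.0379] hy -7.0 tilt 0.1 now-axes: [ 0.16 -0.22  0.19] spin 0.0 (or -180.0) | after spin: [ 0.16 -0.22  0.19] t 17.1 q1 -0.11 q7 -0.85
```

```bash
python3 -m creep '[{"grip":-1,"tx":0,"ty":0,"tz":0.2,"spin":0},{"grip":-1,"tx":0,"ty":0,"tz":0.15,"spin":0},{"grip":-1,"tx":0,"ty":0,"tz":0,"spin":0}]' && python3 -m creep '[{"grip":0.2,"tx":0,"ty":0,"tz":0,"spin":0},{"grip":0.35,"tx":0,"ty":0,"tz":0,"spin":0},{"grip":0.5,"tx":0,"ty":0,"tz":0,"spin":0},{"grip":0.5,"tx":0,"ty":0,"tz":0,"spin":0},{"grip":0.5,"tx":0,"ty":0,"tz":0,"spin":0},{"grip":0.5,"tx":0,"ty":0,"tz":-2,"spin":0},{"grip":0.5,"tx":0,"ty":0,"tz":-3,"spin":0},{"grip":0.5,"tx":0,"ty":0,"tz":-4,"spin":0}]' && python3 -m creep '[{"grip":0.5,"tx":0,"ty":0,"tz":-4,"spin":0},{"grip":0.5,"tx":0,"ty":0,"tz":-4,"spin":0},{"grip":0,"tx":0,"ty":-4,"tz":-4,"spin":0},{"grip":-1,"tx":0,"ty":-4,"tz":-4,"spin":0},{"grip":-1,"tx":0,"ty":-4,"tz":0,"spin":0},{"grip":-1,"tx":0,"ty":-4,"tz":0,"spin":0},{"grip":-1,"tx":0,"ty":-4,"tz":0,"spin":0},{"grip":-1,"tx":0,"ty":0,"tz":0,"spin":0}]';python3 - <<'E'
from h import *
c=optics.get_calibration("side");p,d=optics.snapshot("side")
np.savez("side4.npz",p=p,d=d)
cv2.imwrite("pics/s4.png",cv2.resize(p[145:325,215:395,::-1],(600,600),interpolation=cv2.INTER_CUBIC))
go(.429,.05,.3,-7)
E
```

```text
clock: 17.32
tool_pos: [0.5777, 0.1107, 0.0347]
eef_rot: [0.749, 0.663, 0.001, 0.0]
contact_force: [-2.1, -0.5, 8.4]
opening: 0.615
finger_force: 20.0
clock: 17.98
tool_pos: [0.5753, 0.11, 0.122]
eef_rot: [0.749, 0.663, -0.003, -0.001]
contact_force: [1.4, 0.5, -0.2]
opening: 0.752
finger_force: 0.0
clock: 18.65
tool_pos: [0.3901, 0.1309, 0.2617]
eef_rot: [0.746, 0.665, -0.005, -0.001]
contact_force: [-0.6, 0.3, -0.5]
opening: 0.321
finger_force: 0.0
tcp [0.3951 0.1316 0.2623] hy -6.7 tilt 0.3 now-axes: [-7.73  4.3  -3.76] spin 0.3 (or -179.7) | after spin: [-7.7   4.34 -3.76] t 18.7 q1 -0.1 q7 -0.9
```

View pics/s4.png

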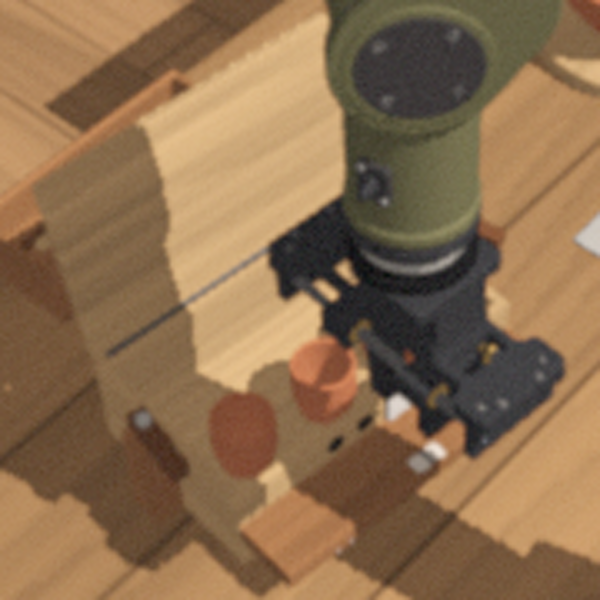

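Two cups are visibly upright, at crop (243,435) and (323,380); the third is hidden behind the gripper. Next I go over and behind the lid, off to the side of the handle.

```bash
python3 -c "
from h import *
x,y=w(.178,.06);print(x,y);go(x,y,.31,-7)"
```

```text
0.7650166211215232 0.06910786590378348
tcp [0.3951 0.1316 0.2623] hy -6.7 tilt 0.3 now-axes: [-1.92 37.45 -4.88] spin 0.3 (or -179.7) | after spin: [-1.71 37.46 -4.88] t 18.7 q1 -0.1 q7 -0.9
```

```bash
python3 -m creep '[{"grip":-1,"tx":0,"ty":0,"tz":-3,"spin":0},{"grip":-1,"tx":0,"ty":0,"tz":-2.5,"spin":0},{"grip":-1,"tx":-0.2,"ty":3.5,"tz":0,"spin":0},{"grip":-1,"tx":-0.2,"ty":3.5,"tz":0,"spin":0},{"grip":-1,"tx":-0.2,"ty":3.5,"tz":0,"spin":0},{"grip":-1,"tx":-0.2,"ty":3.5,"tz":0,"spin":0},{"grip":-1,"tx":-0.2,"ty":3.5,"tz":0,"spin":0},{"grip":-1,"tx":-0.2,"ty":3.5,"tz":0,"spin":0}]' && python3 -m creep '[{"grip":-1,"tx":-0.2,"ty":3.5,"tz":0,"spin":0},{"grip":-1,"tx":-0.2,"ty":3.5,"tz":0,"spin":0},{"grip":-1,"tx":-0.2,"ty":3.5,"tz":0,"spin":0},{"grip":-1,"tx":-0.2,"ty":3.5,"tz":0,"spin":0},{"grip":-1,"tx":0,"ty":2.5,"tz":0,"spin":0},{"grip":-1,"tx":0,"ty":0,"tz":0,"spin":0},{"grip":-1,"tx":0,"ty":0,"tz":0,"spin":0}]'; python3 - <<'E'
from h import *
x,y=w(.178,.06);go(x,y,.31,-7)
p,d=optics.snapshot("scene");cv2.imwrite("pics/c5.png",p[:,:,::-1]);c=optics.get_calibration("scene")
# lid outer face: depth points at y in box, fit angle
v,u=np.mgrid[215:300,270:405].reshape(2,-1);P=atdepth(c,np.c_[u,v],d[v,u])
b=np.array([tobox(q) for q in P]);k=(abs(b[:,1]+.07)<.05)&(P[:,2]>.1)&(abs(b[:,0]-.11)<.05)
f=np.polyfit(P[k,2],b[k,0],1);print('face x at z=.085,.231:',np.polyval(f,[.085,.231]),'theta',np.pi/2+np.arctan(f[0]),'top z',P[k,2].max())
E
```

```text
clock: 19.37
tool_pos: [0.6095, 0.0936, 0.3171]
eef_rot: [0.749, 0.662, 0.0, 0.0]
contact_force: [0.8, 0.1, 0.3]
opening: 0.008
finger_force: 0.0
clock: 19.95
tool_pos: [0.7706, 0.0662, 0.3151]
eef_rot: [0.749, 0.662, -0.0, -0.0]
contact_force: [-0.8, 0.5, -0.1]
opening: 0.006
finger_force: 0.0
tcp [0.7706 0.0662 0.3151] hy -7.1 tilt 0.1 now-axes: [ 0.22 -0.59  0.51] spin -0.1 (or 179.9) | after spin: [ 0.22 -0.59  0.51] t 19.9 q1 -0.01 q7 -0.44
face x at z=.085,.231: [0.10614778 0.1317435 ] theta 1.7443458125979472 top z 0.25824201921117285
```

View pics/c5.png

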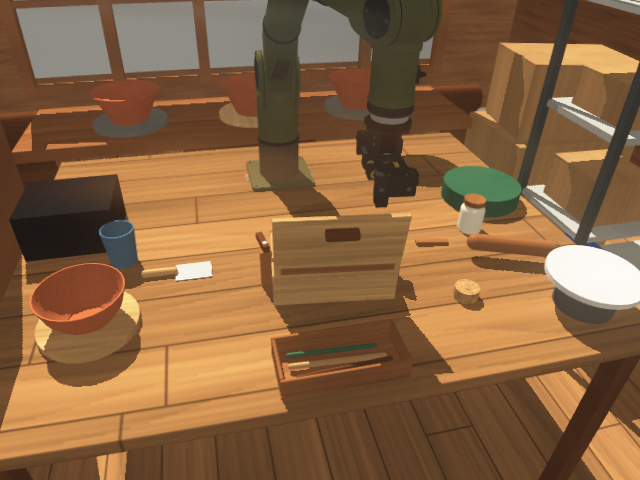

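The tip is at about (380,200), above and behind the lid, clear of the handle at (343,235). I lower it and tabulate the arc.

```bash
python3 -m creep '[{"grip":-1,"tx":0,"ty":-0.3,"tz":3,"spin":0},{"grip":-1,"tx":0,"ty":0,"tz":3,"spin":0},{"grip":-1,"tx":0,"ty":0,"tz":2.2,"spin":0},{"grip":-1,"tx":0,"ty":0,"tz":0,"spin":0},{"grip":-1,"tx":0,"ty":0,"tz":0,"spin":0}]'; python3 - <<'E'
from h import *
s,R=state();p=s['tool_pos'];b=tobox(p);print(b,p[2],s['contact_force'])
cur=np.array([b[0],p[2]])
for th in list(np.arange(1.745,-.01,-.125))+[0]:
    t=np.array([.088-.15*np.cos(th)+.012*np.sin(th)+.0175,.085+.15*np.sin(th)+.012*np.cos(th)])
    d=(t-cur)*100;print(round(th,2),t.round(3),'ty %.2f tz %.2f'%(d[0],-d[1]));cur=t
E
```

```text
clock: 20.42
tool_pos: [0.7653, 0.0673, 0.2352]
eef_rot: [0.748, 0.663, -0.001, -0.001]
contact_force: [0.0, -0.4, 1.1]
opening: 0.007
finger_force: 0.0
[0.17852754 0.05828148] 0.2352495695666185 [ 0.03579359 -0.42641398  1.09810128]
1.74 [0.143 0.231] ty -3.52 tz 0.46
1.62 [0.125 0.234] ty -1.85 tz -0.36
1.5 [0.106 0.235] ty -1.88 tz -0.12
1.37 [0.087 0.234] ty -1.88 tz 0.11
1.25 [0.069 0.231] ty -1.85 tz 0.34
1.12 [0.051 0.225] ty -1.79 tz 0.57
1.0 [0.034 0.217] ty -1.71 tz 0.79
0.87 [0.018 0.207] ty -1.59 tz 1.00
0.75 [0.003 0.196] ty -1.46 tz 1.19
0.62 [-0.01   0.182] ty -1.30 tz 1.36
0.5 [-0.021  0.167] ty -1.12 tz 1.51
0.37 [-0.03  0.15] ty -0.92 tz 1.64
0.25 [-0.037  0.133] ty -0.71 tz 1.74
0.12 [-0.042  0.115] ty -0.49 tz 1.82
-0.0 [-0.045  0.096] ty -0.26 tz 1.86
0 [-0.044  0.097] ty 0.01 tz -0.08
```

```bash
python3 -m creep '[{"grip":-1,"tx":0,"ty":-1.7,"tz":0.2,"spin":0},{"grip":-1,"tx":0,"ty":-1.7,"tz":0.2,"spin":0},{"grip":-1,"tx":0,"ty":-0.9,"tz":-0.2,"spin":0},{"grip":-1,"tx":0,"ty":-0.9,"tz":-0.1,"spin":0},{"grip":-1,"tx":0,"ty":-0.9,"tz":0,"spin":0},{"grip":-1,"tx":0,"ty":-0.9,"tz":0,"spin":0},{"grip":-1,"tx":0,"ty":-0.9,"tz":0,"spin":0},{"grip":-1,"tx":0,"ty":-0.9,"tz":0.1,"spin":0}]' && python3 -m creep '[{"grip":-1,"tx":0,"ty":-0.9,"tz":0.2,"spin":0},{"grip":-1,"tx":0,"ty":-0.9,"tz":0.2,"spin":0},{"grip":-1,"tx":0,"ty":-0.9,"tz":0.3,"spin":0},{"grip":-1,"tx":0,"ty":-0.9,"tz":0.3,"spin":0}]'; python3 -c "
from h import *
s,R=state();p=s['tool_pos'];print(tobox(p),p[2],s['contact_force'])
t,d=optics.snapshot('scene');cv2.imwrite('pics/c6.png',t[100:340,200:520,::-1])"
```

```text
clock: 21.08
tool_pos: [0.6833, 0.078, 0.2389]
eef_rot: [0.749, 0.662, 0.005, 0.004]
contact_force: [4.7, -1.7, 4.3]
opening: 0.002
finger_force: 2.6
clock: 21.42
tool_pos: [0.6474, 0.0829, 0.2285]
eef_rot: [0.749, 0.662, 0.005, 0.004]
contact_force: [3.4, -1.5, 4.7]
opening: 0.007
finger_force: 2.4
[0.05955973 0.05925376] 0.2284909141469429 [ 3.43996965 -1.45587713  4.74332431]
```

View pics/c6.png

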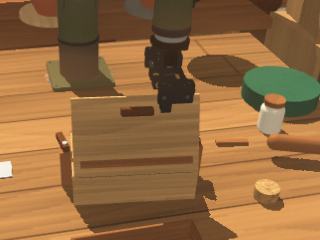

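The lid is past upright and moving towards shut, with about 5 N on the tool. I continue the arc.

```bash
python3 -m creep '[{"grip":-1,"tx":0,"ty":-0.9,"tz":0.3,"spin":0},{"grip":-1,"tx":0,"ty":-0.9,"tz":0.4,"spin":0},{"grip":-1,"tx":0,"ty":-0.9,"tz":0.4,"spin":0},{"grip":-1,"tx":0,"ty":-0.8,"tz":0.4,"spin":0},{"grip":-1,"tx":0,"ty":-0.8,"tz":0.5,"spin":0},{"grip":-1,"tx":0,"ty":-0.8,"tz":0.5,"spin":0},{"grip":-1,"tx":0,"ty":-0.7,"tz":0.6,"spin":0},{"grip":-1,"tx":0,"ty":-0.7,"tz":0.6,"spin":0}]' && python3 -m creep '[{"grip":-1,"tx":0,"ty":-0.7,"tz":0.7,"spin":0},{"grip":-1,"tx":0,"ty":-0.6,"tz":0.7,"spin":0},{"grip":-1,"tx":0,"ty":-0.6,"tz":0.75,"spin":0},{"grip":-1,"tx":0,"ty":-0.5,"tz":0.75,"spin":0}]'; python3 -c "
from h import *
s,R=state();p=s['tool_pos'];print(tobox(p),p[2],s['contact_force'])"
```

```text
clock: 22.13
tool_pos: [0.5825, 0.0908, 0.1893]
eef_rot: [0.749, 0.663, 0.004, 0.003]
contact_force: [3.7, -0.7, 2.2]
opening: 0.004
finger_force: 1.6
clock: 22.47
tool_pos: [0.5586, 0.0939, 0.16]
eef_rot: [0.749, 0.663, 0.004, 0.002]
contact_force: [2.5, -0.6, 1.6]
opening: 0.006
finger_force: 1.4
[-0.02990093  0.05923158] 0.16001348962799256 [ 2.51752511 -0.61827595  1.60568906]
```

```bash
python3 -m creep '[{"grip":-1,"tx":0,"ty":-0.4,"tz":0.85,"spin":0},{"grip":-1,"tx":0,"ty":-0.4,"tz":0.85,"spin":0},{"grip":-1,"tx":0,"ty":-0.3,"tz":0.9,"spin":0},{"grip":-1,"tx":0,"ty":-0.2,"tz":0.9,"spin":0},{"grip":-1,"tx":0,"ty":-0.2,"tz":0.9,"spin":0},{"grip":-1,"tx":0,"ty":0,"tz":0.9,"spin":0},{"grip":-1,"tx":0,"ty":0,"tz":0.8,"spin":0},{"grip":-1,"tx":0,"ty":0,"tz":0.2,"spin":0}]'; python3 -c "
from h import *
s,R=state();p=s['tool_pos'];print(tobox(p),p[2],s['contact_force'])"
```

```text
clock: 23.13
tool_pos: [0.5401, 0.0957, 0.0971]
eef_rot: [0.748, 0.663, 0.0, 0.001]
contact_force: [-12.3, -2.5, 54.8]
opening: 0.004
finger_force: 27.9
[-0.04850734  0.05881709] 0.09706649811374814 [-12.27062299  -2.48066061  54.81506112]
```

The lid is pressed down. I lift off, check that it is shut, and plan the turnbuttons.

```bash
python3 -m creep '[{"grip":-1,"tx":0,"ty":0,"tz":-1,"spin":0},{"grip":-1,"tx":0,"ty":0,"tz":-3,"spin":0},{"grip":-1,"tx":0,"ty":0,"tz":-4,"spin":0},{"grip":-1,"tx":0,"ty":-4,"tz":-4,"spin":0},{"grip":-1,"tx":0,"ty":-4,"tz":0,"spin":0},{"grip":-1,"tx":0,"ty":-4,"tz":0,"spin":0},{"grip":-1,"tx":0,"ty":-4,"tz":0,"spin":0},{"grip":-1,"tx":0,"ty":0,"tz":0,"spin":0}]'; python3 - <<'E'
from h import *
p,d=optics.snapshot("scene");c=optics.get_calibration("scene")
cv2.imwrite("pics/c7.png",cv2.resize(p[170:340,230:450,::-1],(776,600),interpolation=cv2.INTER_CUBIC))
v,u=np.mgrid[200:330,230:450].reshape(2,-1);P=atdepth(c,np.c_[u,v],d[v,u])
b=np.array([tobox(q) for q in P])
for lo in(-.08,-.05,-.02,.02,.05): 
    k=(abs(b[:,1]+.07)<.03)&(abs(b[:,0]-lo)<.008)&(P[:,2]>.05); print(lo,np.median(P[k,2]).round(4),k.sum())
cur=None
for ph in np.arange(-.1,1.6,.14).tolist()+[1.58]:
    a=np.array([-np.cos(ph),-np.sin(ph)]);n=np.array([-np.sin(ph),np.cos(ph)]);h=.009*abs(np.cos(ph))+.0175*abs(np.sin(ph))
    t=np.array([0,.157])+.038*a+n*(.008+h)
    print(round(ph,2),t.round(4),'' if cur is None else 'tx %.2f ty %.2f'%tuple((t-cur)[::-1]*100));cur=t
x,y=w(-.038,.195);go(x,y,.18,-7);x,y=w(-.038,-.205);go(x,y,.18,-7)
E
```

```text
clock: 23.8
tool_pos: [0.3821, 0.1111, 0.2031]
eef_rot: [0.747, 0.665, -0.006, -0.001]
contact_force: [0.2, -0.9, 0.3]
opening: 0.009
finger_force: 0.0
-0.08 0.0958 57
-0.05 0.0959 91
-0.02 0.0957 96
0.02 0.0959 106
0.05 0.0973 74
-0.1 [-0.0359  0.1794] 
0.04 [-0.0387  0.1732] tx -0.62 ty -0.27
0.18 [-0.041   0.1699] tx -0.33 ty -0.23
0.32 [-0.043  0.166] tx -0.39 ty -0.20
0.46 [-0.0446  0.1615] tx -0.45 ty -0.16
0.6 [-0.0457  0.1564] tx -0.51 ty -0.10
0.74 [-0.0459  0.1509] tx -0.55 ty -0.02
0.88 [-0.0452  0.1451] tx -0.59 ty 0.07
1.02 [-0.0434  0.1391] tx -0.60 ty 0.18
1.16 [-0.0405  0.1332] tx -0.59 ty 0.29
1.3 [-0.0364  0.1277] tx -0.55 ty 0.41
1.44 [-0.0313  0.1228] tx -0.49 ty 0.52
1.58 [-0.0252  0.1188] tx -0.40 ty 0.60
1.58 [-0.0252  0.1188] tx 0.00 ty 0.00
tcp [0.3871 0.1121 0.2034] hy -6.7 tilt 0.3 now-axes: [13.78 16.52  2.22] spin 0.3 (or -179.7) | after spin: [13.87 16.45  2.22] t 23.9 q1 -0.14 q7 -0.96
tcp [0.3871 0.1121 0.2034] hy -6.7 tilt 0.3 now-axes: [-26.22  16.29   2.37] spin 0.3 (or -179.7) | after spin: [-26.13  16.42   2.37] t 23.9 q1 -0.14 q7 -0.96
```

View pics/c7.png

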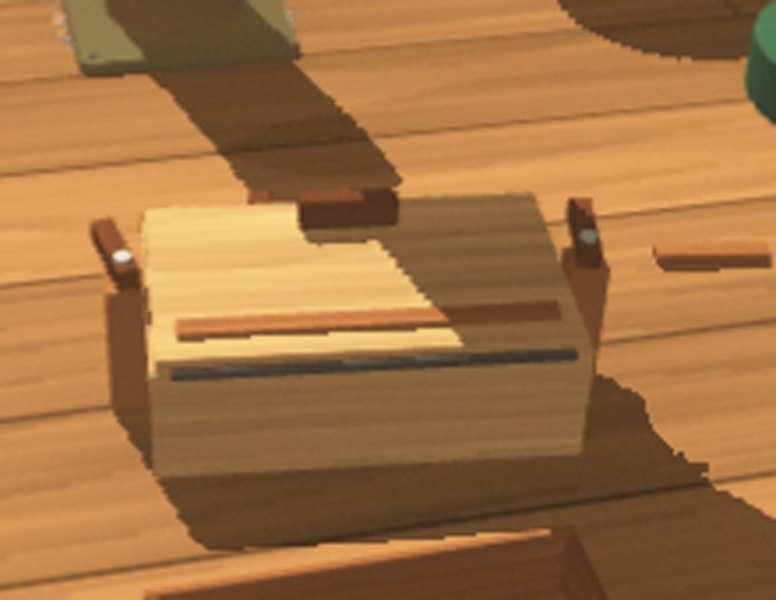

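The lid is shut and level (its top at z ≈ 0.096), and both buttons point clear of it. I do the left button first.

```bash
python3 -m creep '[{"grip":-1,"tx":2.7,"ty":3.3,"tz":0,"spin":0.3},{"grip":-1,"tx":2.8,"ty":3.3,"tz":0,"spin":0},{"grip":-1,"tx":2.8,"ty":3.3,"tz":0,"spin":0},{"grip":-1,"tx":2.8,"ty":3.3,"tz":1,"spin":0},{"grip":-1,"tx":2.8,"ty":3.2,"tz":1.2,"spin":0},{"grip":-1,"tx":0,"ty":0,"tz":0,"spin":0},{"grip":-1,"tx":0,"ty":0,"tz":0,"spin":0},{"grip":-1,"tx":0,"ty":0,"tz":0,"spin":0}]'; python3 -c "
from h import *
x,y=w(-.037,.195);go(x,y,.105,-7)"
```

```text
clock: 24.52
tool_pos: [0.5639, 0.2244, 0.1821]
eef_rot: [0.751, 0.661, -0.001, 0.0]
contact_force: [-0.4, 0.4, 0.4]
opening: 0.005
finger_force: 0.0
tcp [0.5639 0.2244 0.1821] hy -7.3 tilt 0.1 now-axes: [0.56 0.37 7.71] spin -0.3 (or 179.7) | after spin: [0.56 0.38 7.71] t 24.5 q1 -0.24 q7 -0.92
```

```bash
python3 -m creep '[{"grip":-1,"tx":0.6,"ty":0.4,"tz":0,"spin":0},{"grip":-1,"tx":0,"ty":0,"tz":3,"spin":0},{"grip":-1,"tx":0,"ty":0,"tz":3,"spin":0},{"grip":-1,"tx":0,"ty":0,"tz":1.7,"spin":0},{"grip":-1,"tx":0,"ty":0,"tz":0,"spin":0},{"grip":-1,"tx":0,"ty":0,"tz":0,"spin":0},{"grip":-1,"tx":-1,"ty":0,"tz":0,"spin":0},{"grip":-1,"tx":0,"ty":0,"tz":0,"spin":0}]'; python3 -c "
from h import *
x,y=w(-.0387,.173);go(x,y,.105,-7);s,R=state();print(tobox(s['tool_pos']),s['contact_force'])"
```

```text
clock: 25.18
tool_pos: [0.5685, 0.2186, 0.1077]
eef_rot: [0.751, 0.66, 0.0, 0.001]
contact_force: [1.1, -1.5, -1.2]
opening: 0.006
finger_force: 0.0
tcp [0.5685 0.2186 0.1077] hy -7.4 tilt 0.2 now-axes: [-1.12 -0.33  0.27] spin -0.4 (or 179.6) | after spin: [-1.12 -0.34  0.27] t 25.2 q1 -0.26 q7 -0.96
[-0.03536341  0.18421086] [ 1.07964054 -1.5369579  -1.15425638]
```

```bash
python3 -m creep '[{"grip":-1,"tx":-0.6,"ty":-0.2,"tz":0.2,"spin":0},{"grip":-1,"tx":-0.6,"ty":-0.2,"tz":0,"spin":0},{"grip":-1,"tx":-0.3,"ty":-0.2,"tz":0,"spin":0},{"grip":-1,"tx":-0.4,"ty":-0.2,"tz":0,"spin":0},{"grip":-1,"tx":-0.45,"ty":-0.15,"tz":0,"spin":0},{"grip":-1,"tx":-0.5,"ty":-0.1,"tz":0,"spin":0},{"grip":-1,"tx":-0.55,"ty":0,"tz":0,"spin":0},{"grip":-1,"tx":-0.6,"ty":0.1,"tz":0,"spin":0}]' && python3 -m creep '[{"grip":-1,"tx":-0.6,"ty":0.2,"tz":0,"spin":0},{"grip":-1,"tx":-0.6,"ty":0.3,"tz":0,"spin":0},{"grip":-1,"tx":-0.55,"ty":0.4,"tz":0,"spin":0},{"grip":-1,"tx":-0.5,"ty":0.5,"tz":0,"spin":0},{"grip":-1,"tx":-0.4,"ty":0.6,"tz":0,"spin":0},{"grip":-1,"tx":0,"ty":0.4,"tz":0,"spin":0},{"grip":-1,"tx":0,"ty":0,"tz":0,"spin":0}]'; python3 -c "
from h import *
s,R=state();print(tobox(s['tool_pos']),s['tool_pos'][2],s['contact_force'])"
```

```text
clock: 25.85
tool_pos: [0.5523, 0.1824, 0.104]
eef_rot: [0.75, 0.661, -0.0, -0.0]
contact_force: [0.4, 2.8, 0.1]
opening: 0.002
finger_force: 1.3
clock: 26.43
tool_pos: [0.5743, 0.1506, 0.1036]
eef_rot: [0.751, 0.66, -0.001, 0.001]
contact_force: [0.2, -0.3, -0.0]
opening: 0.004
finger_force: 0.0
[-0.02124012  0.11751901] 0.10364000727710115 [ 0.1501904  -0.30706002 -0.04035742]
```

```bash
python3 -m creep '[{"grip":-1,"tx":0,"ty":0.3,"tz":0,"spin":0},{"grip":-1,"tx":0,"ty":0,"tz":0,"spin":0}]'; python3 -m creep '[{"grip":-1,"tx":0,"ty":0.3,"tz":0,"spin":0},{"grip":-1,"tx":0,"ty":0,"tz":0,"spin":0}]'; python3 -c "
from h import *
s,R=state();print(tobox(s['tool_pos']),s['tool_pos'][2],s['contact_force'])
p,d=optics.snapshot('wrist');cv2.imwrite('pics/w8.png',p[:,:,::-1])"
```

```text
clock: 26.6
tool_pos: [0.5763, 0.1515, 0.1037]
eef_rot: [0.751, 0.661, -0.001, 0.0]
contact_force: [-1.8, 0.1, -0.2]
opening: 0.004
finger_force: 0.7
clock: 26.77
tool_pos: [0.5772, 0.1516, 0.1036]
eef_rot: [0.75, 0.661, -0.003, -0.001]
contact_force: [-6.3, -1.5, 3.5]
opening: 0.003
finger_force: 3.2
[-0.01856734  0.11885183] 0.10360776942579425 [-6.31847906 -1.46547731  3.46912318]
```

View pics/w8.png

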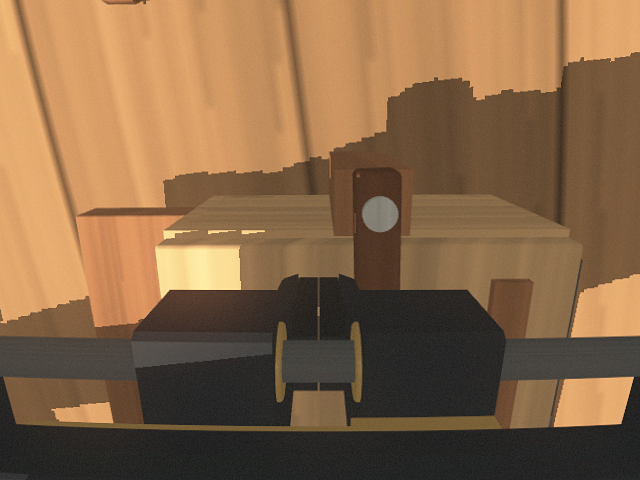

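The left button (bar at (377,240)) lies square over the lid, at its stop. I back off and go to the right side.

```bash
python3 -m creep '[{"grip":-1,"tx":0,"ty":-1.2,"tz":0,"spin":0},{"grip":-1,"tx":0,"ty":-0.6,"tz":-4,"spin":0},{"grip":-1,"tx":0,"ty":0,"tz":-4,"spin":0},{"grip":-1,"tx":-4,"ty":0,"tz":0,"spin":0.4},{"grip":-1,"tx":-4,"ty":0,"tz":0,"spin":0},{"grip":-1,"tx":-4,"ty":0,"tz":0,"spin":0},{"grip":-1,"tx":-4,"ty":0,"tz":0,"spin":0},{"grip":-1,"tx":-4,"ty":0,"tz":0,"spin":0}]' && python3 -m creep '[{"grip":-1,"tx":-4,"ty":0,"tz":0,"spin":0},{"grip":-1,"tx":-4,"ty":0,"tz":0,"spin":0},{"grip":-1,"tx":-4,"ty":0,"tz":0,"spin":0},{"grip":-1,"tx":0,"ty":0,"tz":0,"spin":0},{"grip":-1,"tx":0,"ty":0,"tz":0,"spin":0},{"grip":-1,"tx":0,"ty":0,"tz":0,"spin":0}]'; python3 -c "
from h import *
x,y=w(-.035,-.207);go(x,y,.104,-7)
cur=np.array([-.035,-.207])
for ph in np.arange(-.27,1.6,.17).tolist():
    a=np.array([-np.cos(ph),np.sin(ph)]);n=np.array([-np.sin(ph),-np.cos(ph)]);h=.009*abs(np.cos(ph))+.0105*abs(np.sin(ph))
    t=np.array([0,-.157])+.038*a+n*(.008+h)
    print(round(ph,2),t.round(4),'tx %.2f ty %.2f'%tuple((t-cur)[::-1]*100));cur=t
"
```

```text
clock: 27.48
tool_pos: [0.5361, -0.045, 0.1847]
eef_rot: [0.752, 0.659, 0.001, 0.001]
contact_force: [0.5, 0.3, 0.1]
opening: 0.006
finger_force: 0.0
clock: 27.98
tool_pos: [0.5204, -0.1619, 0.1844]
eef_rot: [0.753, 0.658, 0.001, 0.0]
contact_force: [0.3, 0.2, -0.2]
opening: 0.001
finger_force: 0.0
tcp [ 0.5204 -0.1619  0.1844] hy -7.6 tilt 0.1 now-axes: [-0.78  0.14  8.04] spin -0.6 (or 179.4) | after spin: [-0.79  0.13  8.04] t 28.0 q1 0.49 q7 -0.35
-0.27 [-0.0314 -0.1859] tx 2.11 ty 0.36
-0.1 [-0.036  -0.1787] tx 0.72 ty -0.46
0.07 [-0.0391 -0.172 ] tx 0.67 ty -0.31
0.24 [-0.0415 -0.1667] tx 0.54 ty -0.23
0.41 [-0.043  -0.1606] tx 0.61 ty -0.15
0.58 [-0.0434 -0.154 ] tx 0.66 ty -0.05
0.75 [-0.0426 -0.147 ] tx 0.70 ty 0.08
0.92 [-0.0404 -0.14  ] tx 0.70 ty 0.23
1.09 [-0.0366 -0.1332] tx 0.67 ty 0.38
1.26 [-0.0314 -0.1272] tx 0.61 ty 0.52
1.43 [-0.0248 -0.1221] tx 0.50 ty 0.66
```

```bash
python3 -m creep '[{"grip":-1,"tx":-0.8,"ty":0.1,"tz":2,"spin":-0.5},{"grip":-1,"tx":0,"ty":0,"tz":3,"spin":0},{"grip":-1,"tx":0,"ty":0,"tz":3,"spin":0},{"grip":-1,"tx":0,"ty":0,"tz":0,"spin":0},{"grip":-1,"tx":0,"ty":0,"tz":0,"spin":0},{"grip":-1,"tx":1,"ty":0,"tz":0,"spin":0},{"grip":-1,"tx":0,"ty":0,"tz":0,"spin":0}]'; python3 -c "
from h import *
s,R=state();print(tobox(s['tool_pos']),s['tool_pos'][2],s['contact_force'])"
```

```text
clock: 28.57
tool_pos: [0.5227, -0.1573, 0.106]
eef_rot: [0.749, 0.663, 0.002, 0.001]
contact_force: [-0.3, -0.2, -0.2]
opening: 0.006
finger_force: 0.0
[-0.03469935 -0.19447525] 0.10597991168256302 [-0.32690116 -0.16485247 -0.19749475]
```

```bash
python3 -m creep '[{"grip":-1,"tx":0.8,"ty":0.1,"tz":0.2,"spin":0},{"grip":-1,"tx":0.75,"ty":-0.2,"tz":0,"spin":0},{"grip":-1,"tx":0.7,"ty":-0.3,"tz":0,"spin":0},{"grip":-1,"tx":0.55,"ty":-0.2,"tz":0,"spin":0},{"grip":-1,"tx":0.6,"ty":-0.15,"tz":0,"spin":0},{"grip":-1,"tx":0.65,"ty":-0.05,"tz":0,"spin":0},{"grip":-1,"tx":0.7,"ty":0.1,"tz":0,"spin":0},{"grip":-1,"tx":0.7,"ty":0.2,"tz":0,"spin":0}]' && python3 -m creep '[{"grip":-1,"tx":0.65,"ty":0.4,"tz":0,"spin":0},{"grip":-1,"tx":0.6,"ty":0.5,"tz":0,"spin":0},{"grip":-1,"tx":0.5,"ty":0.65,"tz":0,"spin":0},{"grip":-1,"tx":0.2,"ty":0.6,"tz":0,"spin":0},{"grip":-1,"tx":0,"ty":0.2,"tz":0,"spin":0},{"grip":-1,"tx":0,"ty":0,"tz":0,"spin":0}]'; python3 -c "
from h import *
s,R=state();print(tobox(s['tool_pos']),s['tool_pos'][2],s['contact_force'])"
```

```text
clock: 29.23
tool_pos: [0.5213, -0.1057, 0.1018]
eef_rot: [0.75, 0.662, -0.001, -0.001]
contact_force: [-1.4, -4.1, -0.4]
opening: 0.007
finger_force: 1.4
clock: 29.73
tool_pos: [0.5479, -0.0876, 0.1017]
eef_rot: [0.749, 0.662, 0.0, -0.001]
contact_force: [-3.8, 3.2, 0.6]
opening: 0.008
finger_force: 1.9
[-0.01823908 -0.12217396] 0.10173322688588289 [-3.80524648  3.17693253  0.62848461]
```

The right button is at its stop too. I back off and take a close wrist look at the slide.

```bash
python3 -m creep '[{"grip":-1,"tx":0,"ty":-1.2,"tz":0,"spin":0},{"grip":-1,"tx":0,"ty":-0.6,"tz":-3,"spin":0},{"grip":-1,"tx":0,"ty":-2,"tz":-3.5,"spin":0},{"grip":-1,"tx":0,"ty":-3,"tz":-3.5,"spin":0},{"grip":-1,"tx":0,"ty":-3,"tz":0,"spin":0},{"grip":-1,"tx":0,"ty":0,"tz":0,"spin":0},{"grip":-1,"tx":0,"ty":0,"tz":0,"spin":0},{"grip":-1,"tx":0,"ty":0,"tz":0,"spin":0}]'; python3 - <<'E'
from h import *
s,R=state();print(tobox(s['tool_pos']),s['tool_pos'][2])
c=optics.get_calibration("wrist");p,d=optics.snapshot("wrist");np.savez("w9.npz",p=p,d=d,**{k:np.array(v) for k,v in c.items()})
cv2.imwrite("pics/w9.png",p[:,:,::-1])
q,d=optics.snapshot("side");cv2.imwrite("pics/s9.png",cv2.resize(q[145:325,215:395,::-1],(600,600),interpolation=cv2.INTER_CUBIC))
E
```

```text
clock: 30.4
tool_pos: [0.4555, -0.0776, 0.199]
eef_rot: [0.75, 0.662, 0.001, 0.001]
contact_force: [-0.7, -0.1, -0.4]
opening: 0.007
finger_force: 0.0
[-0.11113631 -0.12352347] 0.1989901287226652
```

View pics/w9.png

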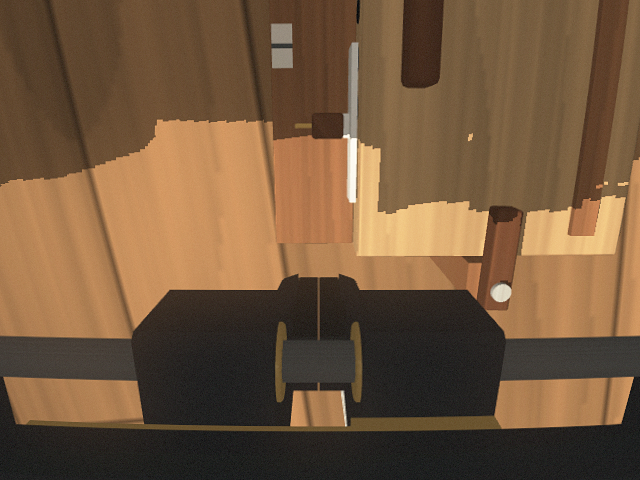

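The mark line is at (282,46), the pointer at (296–312,126) and the knob at (328,125). The right button, (503,208) to (500,292), is square over the lid.

```bash
python3 - <<'E'
from h import *
c=dict(np.load("w9.npz"));c={k:(float(v) if v.ndim==0 else v) for k,v in c.items()}
P=onz(c,[(282,46),(296,126),(310,126),(328,112.5),(328,138),(312,125),(344,125),(355,70)],[.055,.057,.057,.089,.089,.089,.089,.06])
for n,q in zip(['mark','tip','ptrbase','knobL','knobR','knobfront','knobback','strip'],P): print(n,tobox(q).round(4))
print('gap',tobox(P[0])[1]-tobox(P[1])[1])
x,y=w(-.107,-.11);go(x,y,.067,-7)
E
```

```text
mark [-0.1353 -0.0057]
tip [-0.1264 -0.0586]
ptrbase [-0.1166 -0.0586]
knobL [-0.1049 -0.0503]
knobR [-0.1049 -0.0658]
knobfront [-0.1148 -0.0578]
knobback [-0.0949 -0.0579]
strip [-0.0861 -0.0219]
gap 0.052880626193914315
tcp [ 0.4555 -0.0776  0.1985] hy -7.2 tilt 0.1 now-axes: [ 1.34  0.39 13.15] spin -0.2 (or 179.8) | after spin: [ 1.34  0.4  13.15] t 30.5 q1 0.35 q7 -0.52
```

```bash
python3 -m creep '[{"grip":-1,"tx":1,"ty":0.3,"tz":3.5,"spin":0},{"grip":-1,"tx":0.3,"ty":0.1,"tz":3.5,"spin":0},{"grip":-1,"tx":0,"ty":0,"tz":3.5,"spin":0},{"grip":-1,"tx":0,"ty":0,"tz":2.2,"spin":0},{"grip":-1,"tx":0,"ty":0,"tz":0,"spin":0},{"grip":-1,"tx":0,"ty":0,"tz":0,"spin":0}]'; python3 -c "
from h import *
s,R=state();print(tobox(s['tool_pos']),s['tool_pos'][2],s['contact_force']);x,y=w(-.106,-.08);go(x,y,.067,-7)"
```

```text
clock: 31.0
tool_pos: [0.4594, -0.065, 0.0706]
eef_rot: [0.75, 0.662, -0.001, -0.001]
contact_force: [-0.6, 0.1, 0.8]
opening: 0.005
finger_force: 0.0
[-0.10881484 -0.1105883 ] 0.07059800756849102 [-0.61851886  0.13796506  0.81198454]
tcp [ 0.4594 -0.065   0.0706] hy -7.1 tilt 0.1 now-axes: [3.06 0.28 0.36] spin -0.1 (or 179.9) | after spin: [3.06 0.28 0.36] t 31.0 q1 0.15 q7 -0.72
```

```bash
python3 -m creep '[{"grip":-1,"tx":1,"ty":0.2,"tz":0.2,"spin":0},{"grip":-1,"tx":1,"ty":0,"tz":0,"spin":0},{"grip":-1,"tx":0.8,"ty":0,"tz":0,"spin":0},{"grip":-1,"tx":0.5,"ty":0,"tz":0,"spin":0},{"grip":-1,"tx":0.6,"ty":0,"tz":0,"spin":0},{"grip":-1,"tx":0.6,"ty":0,"tz":0,"spin":0},{"grip":-1,"tx":0.6,"ty":0,"tz":0,"spin":0},{"grip":-1,"tx":0.6,"ty":0,"tz":0,"spin":0}]' && python3 -m creep '[{"grip":-1,"tx":0.6,"ty":0,"tz":0,"spin":0},{"grip":-1,"tx":0.6,"ty":0,"tz":0,"spin":0},{"grip":-1,"tx":0.4,"ty":0,"tz":0,"spin":0},{"grip":-1,"tx":0,"ty":0,"tz":0,"spin":0},{"grip":-1,"tx":0,"ty":0,"tz":0,"spin":0}]'; python3 - <<'E'
from h import *
s,R=state();print(tobox(s['tool_pos']),s['tool_pos'][2],s['contact_force'])
c=optics.get_calibration("wrist");p,d=optics.snapshot("wrist");np.savez("w10.npz",p=p,d=d,**{k:np.array(v) for k,v in c.items()})
cv2.imwrite("pics/w10.png",p[:,:,::-1])
E
```

```text
clock: 31.67
tool_pos: [0.4688, -0.0118, 0.0707]
eef_rot: [0.751, 0.66, -0.001, 0.002]
contact_force: [0.6, -7.6, 4.5]
opening: 0.004
finger_force: 3.4
clock: 32.08
tool_pos: [0.4708, 0.0056, 0.0704]
eef_rot: [0.75, 0.661, -0.0, 0.001]
contact_force: [0.8, -4.7, 2.8]
opening: 0.006
finger_force: 2.2
[-0.10622097 -0.03916952] 0.07043940202108191 [ 0.76391775 -4.71127743  2.80180175]
```

View pics/w10.png

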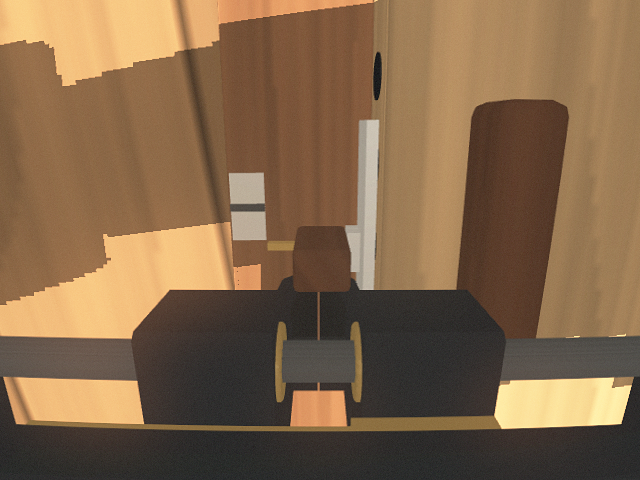

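The mark line is at (247,207) and the pointer at (275,245), so it is still short of the mark.

```bash
python3 - <<'E'
from h import *
c=dict(np.load("w10.npz"));c={k:(float(v) if v.ndim==0 else v) for k,v in c.items()}
for zp in(.055,.0565,.058):
    P=onz(c,[(247.5,207.5),(268,245)],[.055,zp]);a=[tobox(q) for q in P];print(a,'gap',a[0][1]-a[1][1])
E
```

```text
[array([-0.13557644, -0.00615826]), array([-0.12767341, -0.02239333])] gap 0.016235070439161118
[array([-0.13557644, -0.00615826]), array([-0.12747647, -0.02192731])] gap 0.015769048321543327
[array([-0.13557644, -0.00615826]), array([-0.12727953, -0.02146129])] gap 0.01530302620392553
```

```bash
python3 -m creep '[{"grip":-1,"tx":0.4,"ty":0,"tz":0,"spin":0},{"grip":-1,"tx":0.4,"ty":0,"tz":0,"spin":0},{"grip":-1,"tx":0.3,"ty":0,"tz":0,"spin":0},{"grip":-1,"tx":0,"ty":0,"tz":0,"spin":0},{"grip":-1,"tx":0,"ty":0,"tz":0,"spin":0},{"grip":-1,"tx":0,"ty":0,"tz":0,"spin":0}]'; python3 - <<'E'
from h import *
s,R=state();print(tobox(s['tool_pos']),s['tool_pos'][2],s['contact_force'])
c=optics.get_calibration("wrist");p,d=optics.snapshot("wrist");np.savez("w11.npz",p=p,d=d,**{k:np.array(v) for k,v in c.items()})
a=p[150:300,200:380]
hsv=cv2.cvtColor(a,cv2.COLOR_RGB2HSV)
br=((hsv[...,0]>15)&(hsv[...,0]<30)&(hsv[...,1]>140)&(hsv[...,2]>70)).astype(np.uint8)
wh=((hsv[...,1]<60)&(hsv[...,2]>110)).astype(np.uint8)
for nm,m in(('brass',br),('white',wh)):
    k,l,st,ce=cv2.connectedComponentsWithStats(m)
    for i in range(1,k):
        if st[i,4]>25: print(nm,st[i]+[200,150,0,0,0],ce[i].round(1)+[200,150])
E
```

```text
clock: 32.63
tool_pos: [0.4719, 0.0169, 0.0699]
eef_rot: [0.75, 0.661, -0.0, 0.001]
contact_force: [0.4, -4.4, 2.8]
opening: 0.005
finger_force: 2.5
[-0.10651492 -0.02780679] 0.06993351806819267 [ 0.38127782 -4.36946506  2.76273706]
brass [268 241  27  10 122] [281.7 246.5]
white [ 346  150   34  140 3017] [365.6 221.4]
white [ 231  201   36   30 1016] [248.5 215.4]
white [234 238  34  28 906] [250.6 251.8]
```

```bash
python3 - <<'E'
from h import *
c=dict(np.load("w11.npz"));c={k:(float(v) if v.ndim==0 else v) for k,v in c.items()}
P=onz(c,[(249.5,234),(270,245.5)],[.055,.0565]);a=[tobox(q) for q in P];print(a,'gap',a[0][1]-a[1][1])
E
python3 -m creep '[{"grip":-1,"tx":0.2,"ty":0,"tz":0,"spin":0},{"grip":-1,"tx":0.2,"ty":0,"tz":0,"spin":0},{"grip":-1,"tx":0,"ty":0,"tz":0,"spin":0},{"grip":-1,"tx":0,"ty":0,"tz":0,"spin":0}]'; python3 - <<'E'
from h import *
s,R=state();print(tobox(s['tool_pos']))
c=optics.get_calibration("wrist");p,d=optics.snapshot("wrist");np.savez("w12.npz",p=p,d=d,**{k:np.array(v) for k,v in c.items()})
cv2.imwrite("pics/w12.png",cv2.resize(p[160:300,210:350,::-1],(600,600),interpolation=cv2.INTER_NEAREST))
E
```

```text
[array([-0.13553176, -0.006035  ]), array([-0.12690199, -0.01063469])] gap 0.004599691673348762
clock: 33.02
tool_pos: [0.4723, 0.0207, 0.0699]
eef_rot: [0.75, 0.661, -0.0, 0.001]
contact_force: [0.5, -5.4, 4.0]
opening: 0.002
finger_force: 2.6
[-0.10658591 -0.02394746]
```

View pics/w12.png

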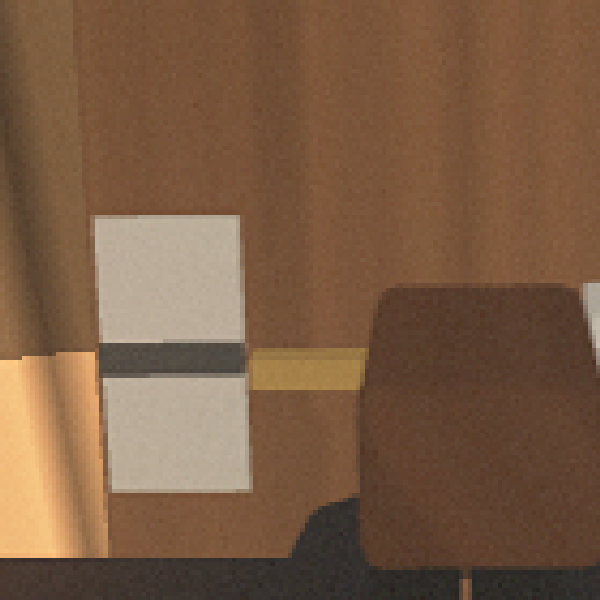

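The mark line (crop row 360) and the pointer (row 368) agree to within about 1 mm. I back off, rise and verify everything.

```bash
python3 -m creep '[{"grip":-1,"tx":-1,"ty":0,"tz":0,"spin":0},{"grip":-1,"tx":-1,"ty":0,"tz":0,"spin":0},{"grip":-1,"tx":0,"ty":0,"tz":-3,"spin":0},{"grip":-1,"tx":0,"ty":0,"tz":-4,"spin":0},{"grip":-1,"tx":-2,"ty":0,"tz":-4,"spin":0},{"grip":-1,"tx":-4,"ty":0,"tz":-3,"spin":0},{"grip":-1,"tx":-4,"ty":0,"tz":-2,"spin":0},{"grip":-1,"tx":-4,"ty":0,"tz":0,"spin":0}]' && python3 -m creep '[{"grip":-1,"tx":-4,"ty":0,"tz":0,"spin":0},{"grip":-1,"tx":-4,"ty":0,"tz":0,"spin":0},{"grip":-1,"tx":-4,"ty":0,"tz":0,"spin":0},{"grip":-1,"tx":0,"ty":0,"tz":0,"spin":0},{"grip":-1,"tx":0,"ty":0,"tz":0,"spin":0},{"grip":-1,"tx":0,"ty":0,"tz":0,"spin":0}]'; python3 - <<'E'
from h import *
q,d=optics.snapshot("side");cv2.imwrite("pics/s13.png",cv2.resize(q[145:325,215:395,::-1],(600,600),interpolation=cv2.INTER_CUBIC))
p,d=optics.snapshot("scene");c=optics.get_calibration("scene");cups("scene",p,d,c)
v,u=np.mgrid[200:330,230:450].reshape(2,-1);P=atdepth(c,np.c_[u,v],d[v,u])
b=np.array([tobox(t) for t in P])
for lo in(-.08,-.02,.05):
    k=(abs(b[:,1]+.07)<.03)&(abs(b[:,0]-lo)<.008)&(P[:,2]>.05); print(lo,np.median(P[k,2]).round(4))
E
```

```text
clock: 33.73
tool_pos: [0.4553, -0.1271, 0.224]
eef_rot: [0.749, 0.663, 0.003, 0.003]
contact_force: [1.9, -0.4, -1.1]
opening: 0.006
finger_force: 0.0
clock: 34.23
tool_pos: [0.4383, -0.2449, 0.2203]
eef_rot: [0.75, 0.662, 0.0, -0.001]
contact_force: [0.1, 0.7, 0.1]
opening: 0.01
finger_force: 0.0
scene [ 329   68   62   41 1705] [359.  86.] zmax 0.103 c -0.7184 0.4984 r 0.15
scene [220  74  37  42 890] [239.  93.] zmax 0.103 c -0.7204 -0.0379 r 0.144
scene [  90   80   69   45 2221] [126. 100.] zmax 0.104 c -0.719 -0.547 r 0.151
scene [  31  264   92   71 4601] [ 78. 297.] zmax 0.104 c 0.6415 -0.5275 r 0.096
-0.08 0.0956
-0.02 0.0959
0.05 0.0975
```

View pics/s13.png

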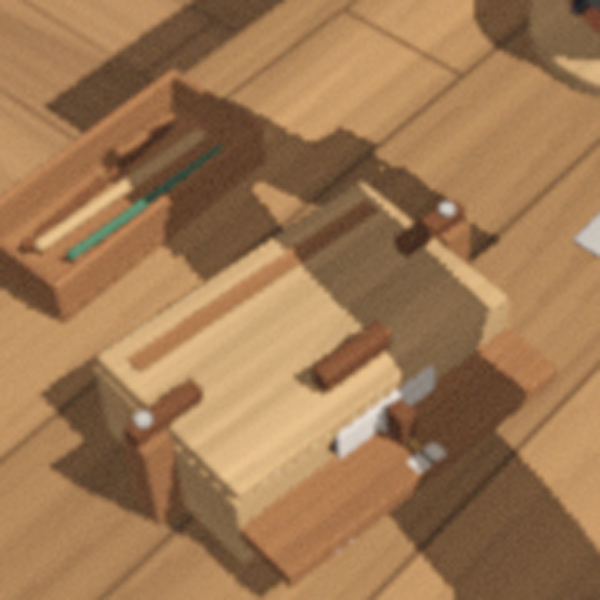

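The lid is shut, both buttons are square over it, and the pointer is at the mark patch near (425,455). No cups remain on the bench.

```bash
python3 -c "
from plant import workorder
print(workorder.finish_job())"
```

```text
the job is handed in; nothing more can be done
None
```

The job is handed in (no verdict shown): all three cups were set in the box, the lid is shut, both turnbuttons are square over it, and the vent pointer is within about 1 mm of the mark; I couldn't see the cups again once the lid was shut.

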